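# Change over the coffee tasting rail

### The job

Change over the tasting rail on the café counter: swing its red latch lever wide open, slide every white-capped empty jar out of the mouth and stand it upright in the steel return tray, and only then slide all the red-capped fresh jars in under the lips, each fully inside the rail. Finally swing the lever fully shut across the mouth behind them. Leave the black-capped decaf jar and everything else on the counter where it is.

Things in the scene. Friction and masses are not known exactly. Their poses are not given: they have to be found in the camera images.
- rail: Fixed wooden tasting rail with a T-slot lane. Origin under the centre of its mouth; local +x runs down the lane from the mouth, y to the left of that, z up. Lane x = 0 to 240 mm (then a stop), floor 8 mm above the table, 60 mm wide between walls. Lips overhang it, 21 to 27 mm above the table, leaving a slot 38 mm wide.
- rail_mouth (a point): Centre of the lane floor at the mouth, the lane's only way in and out: a jar's foot slides under the lips with its body in the slot. In front of it (rail x -110 to 0, y +-56 mm) an open apron at floor height, with two guides 12 mm high narrowing from 105 mm apart at x = -36 to 62 mm at the mouth.
- rail_end (a point): Centre of the lane floor at the closed far end, 240 mm from the mouth. The lane has room for four jars in a row; it is waxed and slides easily, and a foot standing in it has 5 mm of play below the lips and 3 mm to each side.
- latch (a joint): Angle (rad) of the red latch lever, a bar turning about an upright pivot beside the mouth: 0 = shut, pointing to the rail's -y right across the mouth (stops there); grows as the free end swings out away from the mouth, clockwise seen from above; 1.57 = pointing to the rail's -x; stop at 2.0. Stays where it is left.
- latch_knob (a point): On the upright red round knob at the lever's free end, 16 mm in diameter, 40 to 80 mm above the table; the point is on its axis 66 mm above the table, 100 mm from the pivot.
- latch_pivot (a point): The lever's pivot, fixed to the rail at x = -14, y = +56 mm, 30 mm above the table; the bar is 14 mm wide and lies 30 to 40 mm above the table, from 8 mm behind the pivot to 108 mm out.
- tray: Fixed open steel return tray, outside 130 (x) by 210 (y) mm, walls 4 mm thick and 24 mm high, inner floor 4 mm above the table; origin at the centre of the underside.
- fresh1: Fresh (red-capped, brown beans) 88 mm tall tasting jar standing upright: round steel foot 54 mm in diameter and 8 mm thick, above it a body 30 mm in diameter up to 68 mm, then a red cap 32 mm in diameter up to 88 mm. Origin at the centre of the underside, z up the jar. May be absent.
- fresh2: Fresh (red-capped, brown beans) 88 mm tall tasting jar standing upright: round steel foot 54 mm in diameter and 8 mm thick, above it a body 30 mm in diameter up to 68 mm, then a red cap 32 mm in diameter up to 88 mm. Origin at the centre of the underside, z up the jar. May be absent.
- fresh3: Fresh (red-capped, brown beans) 88 mm tall tasting jar standing upright: round steel foot 54 mm in diameter and 8 mm thick, above it a body 30 mm in diameter up to 68 mm, then a red cap 32 mm in diameter up to 88 mm. Origin at the centre of the underside, z up the jar. May be absent.
- fresh4: Fresh (red-capped, brown beans) 88 mm tall tasting jar standing upright: round steel foot 54 mm in diameter and 8 mm thick, above it a body 30 mm in diameter up to 68 mm, then a red cap 32 mm in diameter up to 88 mm. Origin at the centre of the underside, z up the jar. May be absent.
- empty1: Empty (white-capped, pale) 88 mm tall tasting jar standing upright: round steel foot 54 mm in diameter and 8 mm thick, above it a body 30 mm in diameter up to 68 mm, then a white cap 32 mm in diameter up to 88 mm. Origin at the centre of the underside, z up the jar. Starts in the rail's lane. May be absent.
- empty2: Empty (white-capped, pale) 88 mm tall tasting jar standing upright: round steel foot 54 mm in diameter and 8 mm thick, above it a body 30 mm in diameter up to 68 mm, then a white cap 32 mm in diameter up to 88 mm. Origin at the centre of the underside, z up the jar. Starts in the rail's lane. May be absent.
- decaf: Decaf (black-capped, brown) 88 mm tall tasting jar standing upright: round steel foot 54 mm in diameter and 8 mm thick, above it a body 30 mm in diameter up to 68 mm, then a black cap 32 mm in diameter up to 88 mm. Origin at the centre of the underside, z up the jar. Not to be moved.
- cup: Bystander: red mug, 72 mm across, 62 mm tall, origin under its centre.
- pitcher: Bystander: steel milk pitcher with a handle, 84 mm across, 100 mm tall, origin under its centre.
- tamper: Bystander: steel tamper standing on its 58 mm face, 80 mm tall, origin under its centre.
- syrup: Bystander: amber syrup bottle, 68 mm across, 190 mm tall, origin under its centre.
- plate: Bystander: white plate, 140 mm across, 18 mm tall, origin under its centre.
Things that resemble listed ones, but are neither listed nor needed, are in the scene too. Leave any blue or green look-alike of the empty1 alone.

How it is judged:
By the outcome, as a careful person would: the job done as asked, in the order asked, and still so for the second after the job is handed in, with the robot touching nothing.
Of fresh1, fresh2, fresh3, fresh4 only 2 to 4 are there at a start; the rules pass over those that are not, and their reading is None.
Of empty1, empty2 only 1 to 2 are there at a start; the rules pass over those that are not, and their reading is None.
At some moment in a run one of fresh1, fresh2, fresh3, fresh4 may be knocked a few centimetres aside while the robot is not near it.
It also fails if it takes over 210 s, if anything falls off the work surface, if the arm or the gripper's body presses on something with over 40 N, if the wrist force passes 120 N, or if a joint passes its speed limit or range.

### The arm

A 6-joint arm with a two-finger parallel gripper is mounted at the origin on the work surface. World frame = base frame: x ahead of the robot, y to its left, z up, the work surface at z = 0. Lengths are in mm, angles in degrees, forces in N, time in s.
With the tool pointing down it reaches from about 300 to 850 mm from the base axis. Payload 4.2 kg.
Tool frame: the origin (TCP) lies at the very end of the fingers, on their centre line; the grasp point (between the pads) lies 19 mm behind it; z points along the fingers, y is the line along which they close (so a half turn about z gives the same grasp; the last joint's range is limited). The gripper opens to 91 mm and grips with 3 to 60 N. Pads are 32 mm wide; open, the fingers measure 118 mm over their backs; the gripper's body (76 mm by 178 mm) begins 60 mm behind the grasp point.
Start: joints at [71.047, 18.312, 89.639, -0, 72.044, -1.146], TCP at [175.849, 547.467, 213.976] pointing down, gripper open.
Joint ranges: [-177.97, 177.97], [-48.28, 115.42], [12.27, 149.76], [-77.06, 257.06], [2.81, 150.46], [-146.56, 146.56]. Speed limits (degrees/s): [147.25, 147.25, 180, 180, 180, 180].

### API

Orientations are given as [roll, pitch, yaw] about the fixed x, y, z axes, in that order (R = Rz(yaw) Ry(pitch) Rx(roll)).
In Python, from workcell import env, grab_frame gives the robot as it stands. The module is installed in compiled form; this text tells all that it offers.
- The arm moves only by the tool move_arm, never from a script. Its argument "plan" is a list of rows, each an object of numbers: "tx", "ty", "tz": the shift along the tool's x, y, z in cm; "wx", "wy", "wz": the turn, a rotation vector about the tool's x, y, z in rad. In form: [{"tx": .., "ty": .., "tz": .., "wx": .., "wy": .., "wz": ..}, ...]. A call has 1 to 12 rows; each row shifts and turns the commanded pose from where the row before left it, along the tool's axes as they then stand; what a row does not reach is not made up. A row lasts 1/12 s, in which the tool goes at most 41.7 mm and 7.16 degrees, less where a joint would pass 70% of its speed; a pose out of reach is approached as far as the arm can. A call is refused whole if a number of a shift passes 4.17 or a number of a turn 0.125, either way. A call with a gripper value outside its range is refused whole. "gripper" is the finger opening in cm, from 0 to 9.12, set as the call begins (left out, the last holds). The fingers move at their own pace and stop on an object; "force" is the grip in N (left out, the last holds). Time passes only in rows, so rows that do not move let the fingers close. It gives the time, the measured TCP pose, the force, the opening and the grip force at its end, in the units of the state.
- env.state(): the state, without advancing time (a new reading comes with each control period).
- grab_frame(name): name is "scene" or "top"; returns a dict with "color" (420x560x3 uint8, red, green, blue), "vfov" (degrees; the focal length in pixels is half the picture's height over the tangent of half this angle, whatever the lens; pixels are square), "cx", "cy" (the principal point, pixels), "k1" (the pictures are not rectified: a ray, as slopes to the right and down, at radius r is drawn at 1 + k1 r^2 times it, then the intrinsics apply), "view" (4x4, takes a point from world to camera coordinates). Camera axes: x right, y up, looking along -z (the intrinsics and any distortion apply to the point x, -y, -z); pixel columns grow to the right and rows downward; lengths in mm; the calibration is good to about 2 mm. A picture is of the moment at which its call begins. There is no depth.
- env.job_done(): hands the job in; it is judged then, once.
The state is a dict: "time_s": time; "qpos": joint angles; "qvel": joint speeds; "effort": joint torques, N m; "ee_pos": TCP position; "ee_rot": TCP orientation; "force": force on the tool from outside, world axes, zero at the start; "torque": the same for the moment, N m; "gripper_width": finger opening in mm; "gripper_force": force on a finger pad.
Only numpy, scipy, OpenCV 4.12 (cv2) and the standard library are available. Lean on these libraries where they do the work, as an engineer would, in place of code of your own. Each camera call takes 0.05 s, during which the arm holds its last target. There are 200 camera calls.

## Working session

There is one attempt and no reset: what is moved stays moved. The work goes in short steps, Python scripts to look and compute and a tool call to move; the robot and the scene stay as the last step left them, time stands still between calls to the robot, and variables do not carry over. Pictures are saved under pics/ and viewed, at most 14 in all, crops included, and the job is handed in when it is done.

Besides the shell and the picture viewer there is one more tool, called by a JSON object that holds its "fn" and its "kwargs". move_arm: Moves the arm, as the interface text tells. Its arguments: {"type":"object","properties":{"plan":{"type":"array","items":{"type":"object","properties":{"tx":{"type":"number"},"ty":{"type":"number"},"tz":{"type":"number"},"wx":{"type":"number"},"wy":{"type":"number"},"wz":{"type":"number"}}}},"gripper":{"type":"number"},"force":{"type":"number"}},"required":["plan"]}

```bash
mkdir -p pics; cat > h.py <<'E'
import numpy as np, cv2
from workcell import env, grab_frame
def K(f):
    h=f["color"].shape[0]; return h/2/np.tan(np.radians(f["vfov"])/2)
def ray(f,u,v):
    F=K(f); x=(u-f["cx"])/F; y=(v-f["cy"])/F
    rd=np.hypot(x,y); r=rd
    for _ in range(30): r=rd/(1+f["k1"]*r*r)
    s=r/rd if rd>1e-9 else 1
    V=np.array(f["view"]); R=V[:3,:3]; t=V[:3,3]
    d=R.T@np.array([x*s,-y*s,-1]); return -R.T@t, d
def onz(f,u,v,z):
    o,d=ray(f,u,v); return o+d*(z-o[2])/d[2]
def proj(f,p):
    V=np.array(f["view"]); q=V[:3,:3]@np.array(p)+V[:3,3]
    a,b=q[0]/-q[2],-q[1]/-q[2]; s=1+f["k1"]*(a*a+b*b); F=K(f)
    return f["cx"]+F*a*s, f["cy"]+F*b*s
def save(f,n,crop=None,sc=1):
    im=f["color"][:,:,::-1]
    if crop: x0,y0,x1,y1=crop; im=im[y0:y1,x0:x1]
    cv2.imwrite("pics/"+n,cv2.resize(im,None,fx=sc,fy=sc,interpolation=cv2.INTER_CUBIC))
E
python3 - <<'E'
from h import *
for n in("top","scene"):
    f=grab_frame(n); save(f,n+"0.png",sc=1.4); print(n,f["vfov"],f["cx"],f["cy"],f["k1"],np.round(f["view"],3).tolist())
print(env.state())
E
```

```text
top 53.60324343351799 283.50334837825295 209.75684944454352 0.03141773457262783 [[-0.027, -1.0, 0.001, -8.384], [0.982, -0.026, 0.185, -569.716], [-0.185, 0.006, 0.983, -1043.411], [0.0, 0.0, 0.0, 1.0]]
scene 46.353729214145815 275.9120110051322 214.10958416870758 0.014726711906514001 [[0.469, 0.883, -0.002, -239.062], [-0.519, 0.277, 0.809, 229.944], [0.715, -0.378, 0.588, -1806.774], [0.0, 0.0, 0.0, 1.0]]
{'time_s': 0.1, 'qpos': array([ 7.10467767e+01,  1.83457234e+01,  8.97013973e+01,  1.40471369e-03,
        7.20426273e+01, -1.14478888e+00]), 'qvel': array([ 0.02652289, -0.1764245 , -0.20499983,  0.0080337 ,  0.03032586,
       -0.0498373 ]), 'effort': array([ 8.20722453e-04, -4.13327265e+01, -2.32511795e+01,  7.29794567e-02,
        4.21685237e-02, -7.08808193e-05]), 'ee_pos': array([175.68572627, 547.0157353 , 213.21352601]), 'ee_rot': array([-1.79910297e+02, -3.12841279e-03,  1.62191129e+02]), 'force': array([-0.05490411,  0.43159405,  0.81196426]), 'torque': array([-0.00467697, -0.00145492,  0.0055112 ]), 'gripper_force': 0.0, 'gripper_width': 91.4282560215753}
```

View pics/top0.png

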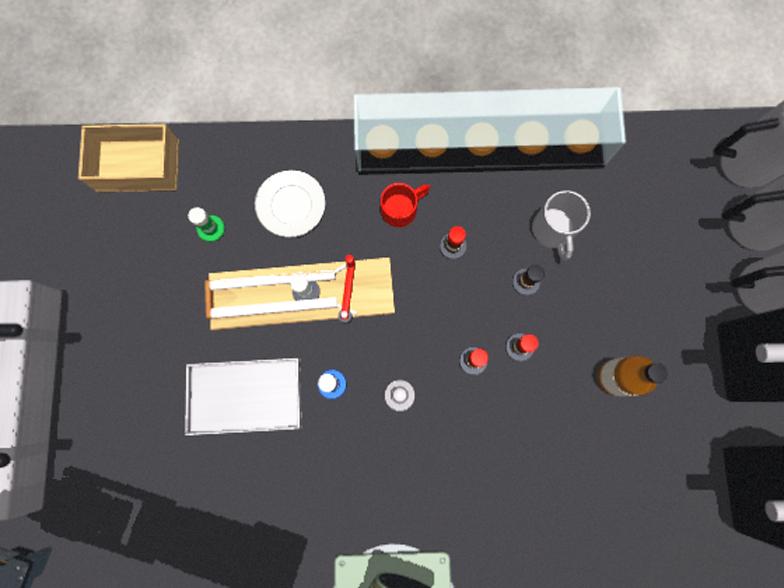

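View pics/scene0.png

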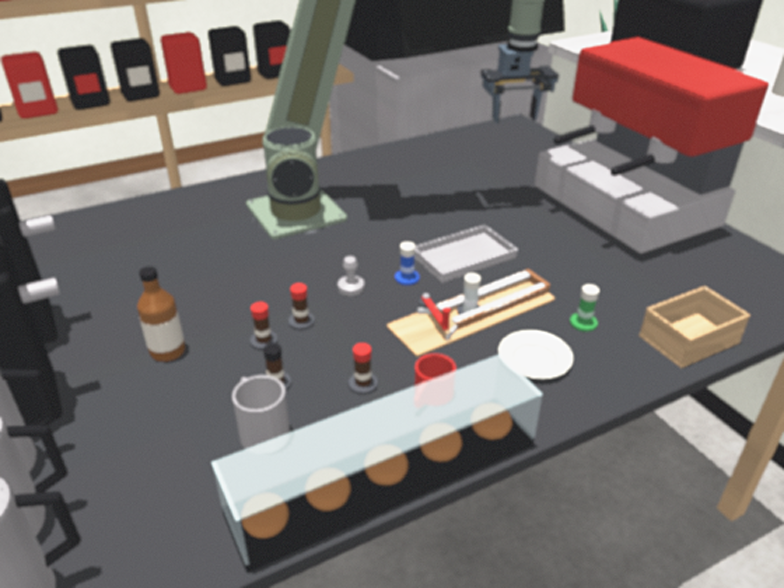

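The top view (shown at 1.4x) has the rail with its mouth facing right and the lever shut from pivot (345,315) to knob (349,260). One white cap stands in the lane at (300,285). There are three red-capped jars at (457,237), (478,357) and (527,344), and the decaf at (533,275). White-capped blue- and green-footed look-alikes are at (330,383) and (207,222). The tray is at (243,397).

```bash
cat >> h.py <<'E'
def blobs(f,kind,amin=25):
    hsv=cv2.cvtColor(f["color"],cv2.COLOR_RGB2HSV); H,S,V=cv2.split(hsv)
    m={"red":((H<6)|(H>174))&(S>170)&(V>110),"white":(S<35)&(V>170),"blue":(H>95)&(H<125)&(S>150)&(V>80),"green":(H>50)&(H<85)&(S>150)&(V>80)}[kind].astype(np.uint8)
    n,l,s,c=cv2.connectedComponentsWithStats(m,connectivity=4)
    return [(int(s[i,4]),s[i,:4].tolist(),c[i]) for i in range(1,n) if s[i,4]>=amin]
def caps(kind="red"):
    for n in("top","scene"):
        f=grab_frame(n)
        for a,b,c in blobs(f,kind):
            p=onz(f,*c,78)
            print(n,a,b,c.round(1),p[:2].round(1))
E
python3 - <<'E'
from h import *
caps("red"); caps("white")
f=grab_frame("top"); save(f,"rail.png",(125,170,295,320),4.5)
E
```

```text
top 743 [272, 131, 35, 31] [286.1 144.9] [739.5 -35.3]
top 124 [320, 162, 13, 13] [326.  167.6] [ 674.3 -138.3]
top 208 [244, 182, 10, 42] [248.5 201.7] [588.2  66.3]
top 124 [371, 239, 13, 13] [377.4 244.6] [ 468.4 -258.9]
top 91 [336, 249, 13, 13] [342. 254.] [ 447.  -168.1]
scene 886 [116, 24, 30, 42] [130.9  44.5] [-1143.6    15.7]
scene 40 [456, 27, 21, 8] [464.5  30.8] [-496.5 1736.2]
scene 48 [425, 29, 23, 9] [435.1  32.5] [-550.8 1569.8]
scene 77 [193, 34, 10, 11] [197.4  38.8] [-1074.6   359.7]
scene 416 [416, 35, 132, 36] [483.9  56. ] [-133.5 1500.5]
scene 56 [447, 36, 18, 10] [455.6  41.1] [-379.8 1555.7]
scene 28 [484, 37, 14, 6] [490.5  39.7] [-307.9 1734.6]
scene 767 [2, 39, 38, 45] [20.  58.4] [-1173.6  -517.9]
scene 135 [54, 53, 16, 13] [61.8 59.4] [-1065.   -341.2]
scene 48 [208, 206, 10, 8] [213.1 209.5] [ 450.4 -167.6]
scene 50 [180, 220, 11, 8] [185.4 223.4] [ 475.3 -257.8]
scene 66 [309, 221, 12, 14] [315.8 226.8] [653.5  44.5]
scene 55 [253, 250, 11, 8] [258.5 254.1] [ 681.4 -140.2]
scene 309 [298, 254, 26, 19] [308.6 261.6] [764.2 -44.6]
top 49414 [0, 0, 560, 
[... 2600 characters left out ...]
ne 123 [241, 198, 19, 11] [249.8 203. ] [469.9 -63.1]
scene 161 [19, 199, 22, 11] [ 29.6 204. ] [ 179.5 -617.2]
scene 485 [312, 202, 77, 28] [345.9 215.5] [648.9 144.7]
scene 97 [416, 203, 12, 11] [421.4 207.1] [715.7 355.1]
scene 167 [103, 232, 16, 18] [110.8 240.7] [ 455.1 -452. ]
scene 11050 [151, 235, 259, 137] [277.8 302.9] [ 849.7 -175.6]
scene 1074 [507, 253, 53, 48] [534.7 276.4] [1057.5  396.5]
scene 225 [166, 267, 38, 27] [184.8 280.4] [ 684.6 -333.4]
scene 1576 [468, 283, 65, 57] [502.9 308.6] [1094.7  249.9]
scene 572 [538, 329, 22, 43] [551.2 349.4] [1216.7  247. ]
scene 142 [0, 341, 7, 28] [  2.4 353.8] [ 713.  -721.9]
scene 1741 [486, 375, 74, 45] [534.  404.3] [1283.8  114.1]
```

View pics/rail.png

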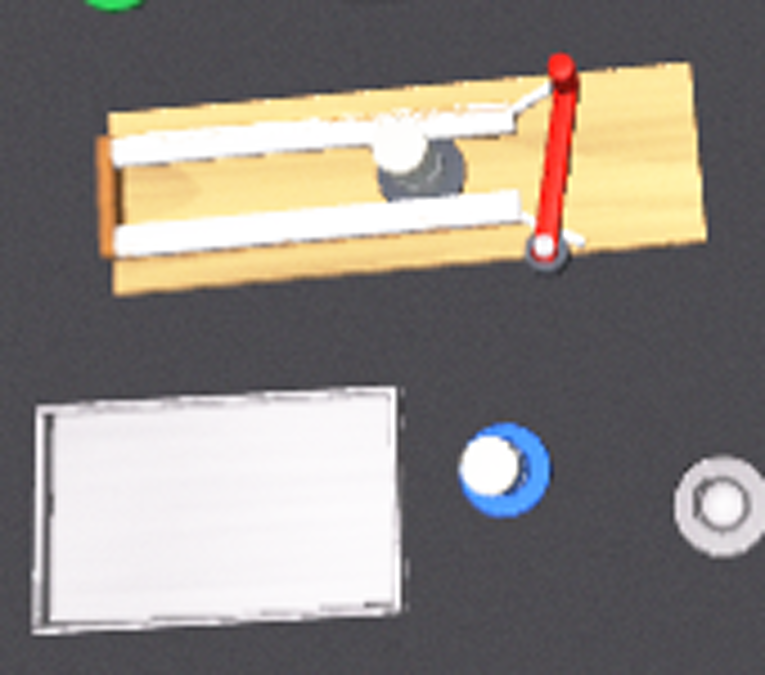

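The crop confirms one empty: the white cap with a steel foot, inside the lane at full-picture pixel (214,203). The blue-footed jar next to it at (233,273) and the green-footed one at (140,153) are look-alikes. The lip inner edges, wood corners, pivot screw and knob are all clear.

```bash
python3 - <<'E'
from h import *
f=grab_frame("top"); P=lambda x,y,z:onz(f,125+(x+.5)/4.5-.5,170+(y+.5)/4.5-.5,z)[:2]
pts={"piv":(545,247,42),"knob":(561,67,80),"loL":(118,228,27),"loR":(518,191,27),"upL":(116,166,24),"upR":(513,133,24),"woodBR":(706,240,8),"woodTR":(689,63,8),"woodTL":(108,113,8),"woodBL":(115,294,8),
"trTL":(37,406,24),"trTR":(398,388,24),"trBR":(401,611,24),"trBL":(34,633,24),"foot":(422,165,16),"cap":(399,148,86),"dec":(0,0,0)}
Q={k:P(*v) for k,v in pts.items()}
for k,v in Q.items(): print(k,v.round(1))
d=Q["loR"]-Q["loL"]; e=Q["upR"]-Q["upL"]
w=Q["woodTR"]-Q["woodTL"]; w2=Q["woodBR"]-Q["woodBL"]
for n,x in(("lo",d),("up",e),("wt",w),("wb",w2),("lev-90",np.array([Q["knob"]-Q["piv"]])[0])): print(n,np.degrees(np.arctan2(-x[1],-x[0])),np.linalg.norm(x))
g=grab_frame("scene"); print(proj(f,(0,0,0)))
# dark cap in top
hsv=cv2.cvtColor(f["color"],cv2.COLOR_RGB2HSV); m=(hsv[185:215,360:400,2]<35); ys,xs=np.nonzero(m); print("decaf",m.sum(),onz(f,360+np.median(xs),185+np.median(ys),86)[:2])
E
```

```text
piv [534.4  77.2]
knob [633.5  63.6]
loL [555.1 332.3]
loR [571.1  94.4]
upL [593.4 335.7]
upR [607.4  97.4]
woodBR [541.3 -17.6]
woodTR [652.2  -9.9]
woodTL [630.  346.7]
woodBL [518.1 338.8]
trTL [451.2 376.9]
trTR [455.6 166.1]
trBR [327.7 163.6]
trBL [321.9 372.9]
foot [590.7 153.5]
cap [586.9 155.9]
dec [705.8 418.4]
lo 93.84339744395885 238.50133864447184
up 93.35317611171511 238.67314231635538
wt 93.56586589914141 357.3272170721352
wb 93.71919973360443 357.1239782013349
lev-90 172.16933672432998 100.00580540892872
(np.float64(280.13201284823197), np.float64(438.8609102042011))
decaf 18 [ 587.39406185 -263.10838986]
```

```bash
cat >> h.py <<'E'
from scipy.spatial.transform import Rotation as Ro
M=np.array([589.5,96.0]); th=np.radians(93.6); EX=np.array([np.cos(th),np.sin(th)]); EY=np.array([-EX[1],EX[0]])
def r2w(x,y): return M+x*EX+y*EY
def w2r(p): d=np.asarray(p)[:2]-M; return np.array([d@EX,d@EY])
def go(x,y,z):
    "tool-frame shift (cm) and turn to rail-frame TCP target, yaw along rail"
    s=env.state(); R=Ro.from_euler("xyz",s["ee_rot"],degrees=True); p=np.append(r2w(x,y),z)
    T=Ro.from_euler("xyz",[180,0,93.6],degrees=True)
    print("at rail",w2r(s["ee_pos"]).round(1),s["ee_pos"].round(1),"shift cm",(R.inv().apply(p-s["ee_pos"])/10).round(2),"turn",(R.inv()*T).as_rotvec().round(3),"t",s["time_s"])
E
python3 - <<'E'
from h import *
for n,p in dict(F1=(676,-139),F2=(448.5,-168),F3=(471.5,-258.5),E=(587.5,155),tray=(389,270),knob=(633.5,63.6),dec=(587,-262)).items(): print(n,w2r(p).round(1))
E
```

```text
F1 [-240.   -71.6]
F2 [-254.6  157.3]
F3 [-346.4  140. ]
E [59.  -1.7]
tray [186.2 189.2]
knob [-35.1 -41.9]
dec [-357.1   25. ]
```

{"fn": "move_arm", "kwargs": {"plan": [{"tx": -1.5,"ty": -3.5},{"tx": -1.5,"ty": -3.5},{"tx": -1.5,"ty": -3.5},{"tx": -1.5,"ty": -3.5},{"tx": -1.5,"ty": -3.5},{}], "gripper": 5, "force": 15}}

```text
schema error: expected keys tx, ty, tz, wx, wy, wz
```

{"fn": "move_arm", "kwargs": {"plan": [{"wz": 0.12},{"wz": 0.12},{"wz": 0.12},{"wz": 0.12},{"wz": 0.12},{"wz": 0.12},{"wz": 0.12},{"wz": 0.12},{"wz": 0.12},{"wz": 0.12},{},{}]}}

```text
schema error: expected keys tx, ty, tz, wx, wy, wz
```

```bash
python3 -c "
from h import *
go(-33.5,-42,130)"
```

```text
at rail [476.5 384.5] [175.8 547.4 213.9] shift cm [-58.32 -31.92   8.39] turn [-0.     0.     1.197] t 0.45
```

{"fn": "move_arm", "kwargs": {"plan": [{"tx": -1.5,"ty": -3.5,"tz": 0,"wx": 0,"wy": 0,"wz": 0},{"tx": -1.5,"ty": -3.5,"tz": 0,"wx": 0,"wy": 0,"wz": 0},{"tx": -1.5,"ty": -3.5,"tz": 0,"wx": 0,"wy": 0,"wz": 0},{"tx": -1.5,"ty": -3.5,"tz": 0,"wx": 0,"wy": 0,"wz": 0},{"tx": -1.5,"ty": -3.5,"tz": 0,"wx": 0,"wy": 0,"wz": 0},{"tx": 0,"ty": 0,"tz": 0,"wx": 0,"wy": 0,"wz": 0}], "gripper": 5, "force": 15}}

```text
time_s: 0.95
ee_pos: [192.7, 351.5, 213.7]
ee_rot: [-179.7, 0.0, 162.1]
force: [-0.7, -0.1, 1.1]
gripper_width: 54.1
gripper_force: 0.0
```

{"fn": "move_arm", "kwargs": {"plan": [{"tx": 0,"ty": 0,"tz": 0,"wx": 0,"wy": 0,"wz": 0.12},{"tx": 0,"ty": 0,"tz": 0,"wx": 0,"wy": 0,"wz": 0.12},{"tx": 0,"ty": 0,"tz": 0,"wx": 0,"wy": 0,"wz": 0.12},{"tx": 0,"ty": 0,"tz": 0,"wx": 0,"wy": 0,"wz": 0.12},{"tx": 0,"ty": 0,"tz": 0,"wx": 0,"wy": 0,"wz": 0.12},{"tx": 0,"ty": 0,"tz": 0,"wx": 0,"wy": 0,"wz": 0.12},{"tx": 0,"ty": 0,"tz": 0,"wx": 0,"wy": 0,"wz": 0.12},{"tx": 0,"ty": 0,"tz": 0,"wx": 0,"wy": 0,"wz": 0.12},{"tx": 0,"ty": 0,"tz": 0,"wx": 0,"wy": 0,"wz": 0.12},{"tx": 0,"ty": 0,"tz": 0,"wx": 0,"wy": 0,"wz": 0.12},{"tx": 0,"ty": 0,"tz": 0,"wx": 0,"wy": 0,"wz": 0},{"tx": 0,"ty": 0,"tz": 0,"wx": 0,"wy": 0,"wz": 0}]}}

```text
time_s: 1.95
ee_pos: [193.8, 358.2, 214.1]
ee_rot: [180.0, -0.0, 93.6]
force: [0.1, 0.0, 0.4]
gripper_width: 49.9
gripper_force: 0.0
```

```bash
python3 -c "
from h import *
go(-34.5,-42,130)"
```

```text
at rail [286.6 378.5] [193.8 358.2 214.1] shift cm [-32.12  42.04   8.4 ] turn [ 0. -0.  0.] t 1.95
```

{"fn": "move_arm", "kwargs": {"plan": [{"tx": -2.5,"ty": 3.2,"tz": 0,"wx": 0,"wy": 0,"wz": 0},{"tx": -2.5,"ty": 3.2,"tz": 0,"wx": 0,"wy": 0,"wz": 0},{"tx": -2.5,"ty": 3.2,"tz": 0,"wx": 0,"wy": 0,"wz": 0},{"tx": -2.5,"ty": 3.2,"tz": 0,"wx": 0,"wy": 0,"wz": 0},{"tx": -2.5,"ty": 3.2,"tz": 0,"wx": 0,"wy": 0,"wz": 0},{"tx": -2.5,"ty": 3.2,"tz": 0,"wx": 0,"wy": 0,"wz": 0},{"tx": -2.5,"ty": 3.2,"tz": 0,"wx": 0,"wy": 0,"wz": 0},{"tx": -2.5,"ty": 3.2,"tz": 0,"wx": 0,"wy": 0,"wz": 0},{"tx": -2.5,"ty": 3.2,"tz": 0,"wx": 0,"wy": 0,"wz": 0},{"tx": -2.5,"ty": 3.2,"tz": 0,"wx": 0,"wy": 0,"wz": 0},{"tx": -2.5,"ty": 3.2,"tz": 0,"wx": 0,"wy": 0,"wz": 0},{"tx": -2.5,"ty": 3.2,"tz": 0,"wx": 0,"wy": 0,"wz": 0}]}}

```text
time_s: 2.95
ee_pos: [596.6, 80.1, 213.8]
ee_rot: [180.0, -0.0, 93.6]
force: [0.3, -0.1, 1.2]
gripper_width: 50.0
gripper_force: 0.0
```

{"fn": "move_arm", "kwargs": {"plan": [{"tx": -2.1,"ty": 3.6,"tz": 0,"wx": 0,"wy": 0,"wz": 0},{"tx": 0,"ty": 0,"tz": 4,"wx": 0,"wy": 0,"wz": 0},{"tx": 0,"ty": 0,"tz": 4,"wx": 0,"wy": 0,"wz": 0},{"tx": 0,"ty": 0,"tz": 0,"wx": 0,"wy": 0,"wz": 0},{"tx": 0,"ty": 0,"tz": 0,"wx": 0,"wy": 0,"wz": 0},{"tx": 0,"ty": 0,"tz": 0,"wx": 0,"wy": 0,"wz": 0}]}}

```text
time_s: 3.45
ee_pos: [633.3, 63.1, 135.8]
ee_rot: [179.8, -0.0, 93.5]
force: [0.4, -0.2, 0.7]
gripper_width: 50.1
gripper_force: 0.0
```

```bash
python3 -c "
from h import *
go(-34.5,-42,48)"
```

```text
at rail [-35.6 -41.6] [633.3  63.1 135.8] shift cm [0.11 0.02 8.78] turn [ 0.003 -0.    -0.001] t 3.45
```

{"fn": "move_arm", "kwargs": {"plan": [{"tx": 0,"ty": 0,"tz": 3,"wx": 0,"wy": 0,"wz": 0},{"tx": 0,"ty": 0,"tz": 3,"wx": 0,"wy": 0,"wz": 0},{"tx": 0,"ty": 0,"tz": 2.6,"wx": 0,"wy": 0,"wz": 0},{"tx": 0,"ty": 0,"tz": 0,"wx": 0,"wy": 0,"wz": 0},{"tx": 0,"ty": 0,"tz": 0,"wx": 0,"wy": 0,"wz": 0},{"tx": 0,"ty": 0,"tz": 0,"wx": 0,"wy": 0,"wz": 0}]}}

```text
time_s: 3.95
ee_pos: [634.5, 63.2, 51.3]
ee_rot: [179.7, -0.0, 93.5]
force: [0.1, -0.0, -0.4]
gripper_width: 50.3
gripper_force: 0.0
```

{"fn": "move_arm", "kwargs": {"plan": [{"tx": 0,"ty": 0,"tz": 0,"wx": 0,"wy": 0,"wz": 0},{"tx": 0,"ty": 0,"tz": 0,"wx": 0,"wy": 0,"wz": 0},{"tx": 0,"ty": 0,"tz": 0,"wx": 0,"wy": 0,"wz": 0},{"tx": 0,"ty": 0,"tz": 0,"wx": 0,"wy": 0,"wz": 0},{"tx": 0,"ty": 0,"tz": 0,"wx": 0,"wy": 0,"wz": 0},{"tx": 0,"ty": 0,"tz": 0,"wx": 0,"wy": 0,"wz": 0},{"tx": 0,"ty": 0,"tz": 0,"wx": 0,"wy": 0,"wz": 0},{"tx": 0,"ty": 0,"tz": 0,"wx": 0,"wy": 0,"wz": 0}], "gripper": 0}}

```text
time_s: 4.62
ee_pos: [633.7, 62.7, 48.4]
ee_rot: [179.8, 0.0, 93.4]
force: [4.1, -1.3, -0.1]
gripper_width: 15.6
gripper_force: 15.0
```

```bash
python3 -c "
from h import *
go(-34.5,-42,48)
a=np.linspace(.2,2.0,13)
P=np.c_[-14-100*np.sin(a),56-100*np.cos(a)]; d=np.diff(P,axis=0)/10
print((d*[1,-1]).round(2).tolist())"
```

```text
at rail [-36. -42.] [633.7  62.7  48.4] shift cm [ 0.15 -0.    0.04] turn [ 0.003  0.    -0.003] t 4.6167
[[-1.44, -0.41], [-1.37, -0.62], [-1.26, -0.81], [-1.12, -0.99], [-0.96, -1.15], [-0.78, -1.28], [-0.58, -1.38], [-0.36, -1.45], [-0.14, -1.49], [0.08, -1.5], [0.3, -1.47], [0.52, -1.41]]
```

{"fn": "move_arm", "kwargs": {"plan": [{"tx": -0.72,"ty": -0.18,"tz": 0,"wx": 0,"wy": 0,"wz": 0},{"tx": -0.72,"ty": -0.23,"tz": 0,"wx": 0,"wy": 0,"wz": 0},{"tx": -0.69,"ty": -0.29,"tz": 0,"wx": 0,"wy": 0,"wz": 0},{"tx": -0.68,"ty": -0.33,"tz": 0,"wx": 0,"wy": 0,"wz": 0},{"tx": -0.64,"ty": -0.38,"tz": 0,"wx": 0,"wy": 0,"wz": 0},{"tx": -0.62,"ty": -0.43,"tz": 0,"wx": 0,"wy": 0,"wz": 0},{"tx": -0.58,"ty": -0.47,"tz": 0,"wx": 0,"wy": 0,"wz": 0},{"tx": -0.54,"ty": -0.52,"tz": 0,"wx": 0,"wy": 0,"wz": 0},{"tx": -0.5,"ty": -0.56,"tz": 0,"wx": 0,"wy": 0,"wz": 0},{"tx": -0.46,"ty": -0.59,"tz": 0,"wx": 0,"wy": 0,"wz": 0},{"tx": -0.41,"ty": -0.62,"tz": 0,"wx": 0,"wy": 0,"wz": 0},{"tx": -0.37,"ty": -0.66,"tz": 0,"wx": 0,"wy": 0,"wz": 0}]}}

```text
time_s: 5.62
ee_pos: [587.1, -12.5, 48.5]
ee_rot: [179.6, 0.2, 93.5]
force: [6.9, -8.0, -2.1]
gripper_width: 16.0
gripper_force: 15.0
```

{"fn": "move_arm", "kwargs": {"plan": [{"tx": -0.31,"ty": -0.68,"tz": 0,"wx": 0,"wy": 0,"wz": 0},{"tx": -0.27,"ty": -0.7,"tz": 0,"wx": 0,"wy": 0,"wz": 0},{"tx": -0.2,"ty": -0.72,"tz": 0,"wx": 0,"wy": 0,"wz": 0},{"tx": -0.16,"ty": -0.73,"tz": 0,"wx": 0,"wy": 0,"wz": 0},{"tx": -0.09,"ty": -0.74,"tz": 0,"wx": 0,"wy": 0,"wz": 0},{"tx": -0.05,"ty": -0.75,"tz": 0,"wx": 0,"wy": 0,"wz": 0},{"tx": 0.02,"ty": -0.75,"tz": 0,"wx": 0,"wy": 0,"wz": 0},{"tx": 0.06,"ty": -0.75,"tz": 0,"wx": 0,"wy": 0,"wz": 0},{"tx": 0.13,"ty": -0.74,"tz": 0,"wx": 0,"wy": 0,"wz": 0},{"tx": 0.17,"ty": -0.73,"tz": 0,"wx": 0,"wy": 0,"wz": 0},{"tx": 0.24,"ty": -0.71,"tz": 0,"wx": 0,"wy": 0,"wz": 0},{"tx": 0.28,"ty": -0.7,"tz": 0,"wx": 0,"wy": 0,"wz": 0}]}}

```text
time_s: 6.62
ee_pos: [498.8, -17.0, 48.3]
ee_rot: [179.7, 0.1, 93.5]
force: [17.2, -10.8, -11.1]
gripper_width: 15.6
gripper_force: 15.0
```

{"fn": "move_arm", "kwargs": {"plan": [{"tx": 0,"ty": 0,"tz": 0,"wx": 0,"wy": 0,"wz": 0},{"tx": 0,"ty": 0,"tz": 0,"wx": 0,"wy": 0,"wz": 0},{"tx": 0,"ty": 0,"tz": 0,"wx": 0,"wy": 0,"wz": 0},{"tx": 0,"ty": 0,"tz": 0,"wx": 0,"wy": 0,"wz": 0},{"tx": 0,"ty": 0,"tz": 0,"wx": 0,"wy": 0,"wz": 0}], "gripper": 5}}

```text
time_s: 7.03
ee_pos: [496.3, -16.4, 47.5]
ee_rot: [-179.9, -0.0, 93.5]
force: [0.4, 0.4, -0.5]
gripper_width: 45.9
gripper_force: 0.0
```

```bash
python3 -c "
from h import *
go(59,-1,130); f=grab_frame('scene')
for a,b,c in blobs(f,'red'):
  if a<200 and c[1]>150: print(a,b,c, onz(f,*c,70)[:2])"
```

```text
at rail [-106.4  100.1] [496.3 -16.4  47.5] shift cm [16.57 10.05 -8.26] turn [-0.002 -0.    -0.003] t 7.0333
47 [209, 206, 9, 8] [213.19148936 209.80851064] [ 440.90396017 -164.27189824]
43 [281, 213, 22, 4] [290.72093023 214.23255814] [562.73112601  18.8426068 ]
50 [180, 219, 11, 9] [185.2 223.4] [ 464.37521687 -255.59742371]
51 [253, 250, 11, 8] [258.19607843 253.92156863] [ 672.04983278 -136.4981117 ]
```

{"fn": "move_arm", "kwargs": {"plan": [{"tx": 0,"ty": 0,"tz": -3,"wx": 0,"wy": 0,"wz": 0},{"tx": 0,"ty": 0,"tz": -3,"wx": 0,"wy": 0,"wz": 0},{"tx": 0,"ty": 0,"tz": -3,"wx": 0,"wy": 0,"wz": 0},{"tx": 3.3,"ty": 2,"tz": 0,"wx": 0,"wy": 0,"wz": 0},{"tx": 3.3,"ty": 2,"tz": 0,"wx": 0,"wy": 0,"wz": 0},{"tx": 3.3,"ty": 2,"tz": 0,"wx": 0,"wy": 0,"wz": 0},{"tx": 3.3,"ty": 2,"tz": 0,"wx": 0,"wy": 0,"wz": 0},{"tx": 3.3,"ty": 2.1,"tz": 0,"wx": 0,"wy": 0,"wz": 0},{"tx": 0,"ty": 0,"tz": 0,"wx": 0,"wy": 0,"wz": 0},{"tx": 0,"ty": 0,"tz": 0,"wx": 0,"wy": 0,"wz": 0},{"tx": 0,"ty": 0,"tz": 0,"wx": 0,"wy": 0,"wz": 0}], "gripper": 6}}

```text
time_s: 8.0
ee_pos: [587.2, 153.7, 137.3]
ee_rot: [-179.9, 0.0, 93.5]
force: [-0.5, -0.5, 0.3]
gripper_width: 59.8
gripper_force: 0.0
```

```bash
python3 -c "
from h import *
go(59,-1,36); f=grab_frame('scene'); save(f,'s1.png',(200,130,420,280),3.5)"
```

```text
at rail [57.7 -1.3] [587.2 153.7 137.3] shift cm [ 1.300e-01 -1.000e-02  1.013e+01] turn [-0.002  0.001 -0.002] t 8.0
```

View pics/s1.png

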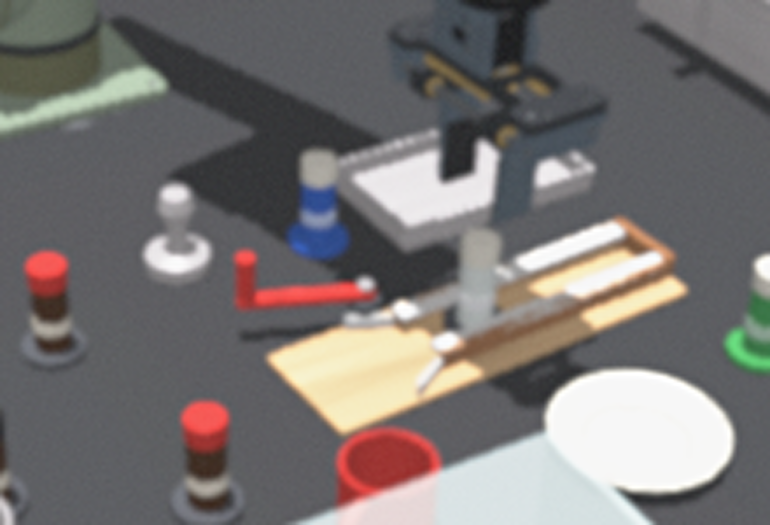

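The lever is swung wide open, with its knob at crop (245,265) and pivot at (365,288). The single empty at (480,280) is in the lane under the open gripper, and nothing else stands in the lane.

{"fn": "move_arm", "kwargs": {"plan": [{"tx": 0,"ty": 0,"tz": 2.5,"wx": 0,"wy": 0,"wz": 0},{"tx": 0,"ty": 0,"tz": 2.5,"wx": 0,"wy": 0,"wz": 0},{"tx": 0,"ty": 0,"tz": 2.5,"wx": 0,"wy": 0,"wz": 0},{"tx": 0,"ty": 0,"tz": 2.5,"wx": 0,"wy": 0,"wz": 0},{"tx": 0,"ty": 0,"tz": 0,"wx": 0,"wy": 0,"wz": 0},{"tx": 0,"ty": 0,"tz": 0,"wx": 0,"wy": 0,"wz": 0},{"tx": 0,"ty": 0,"tz": 0,"wx": 0,"wy": 0,"wz": 0}]}}

```text
time_s: 8.63
ee_pos: [588.9, 153.5, 39.5]
ee_rot: [179.9, -0.0, 93.4]
force: [1.2, 0.0, 0.2]
gripper_width: 60.3
gripper_force: 0.0
```

{"fn": "move_arm", "kwargs": {"plan": [{"tx": 0,"ty": 0,"tz": 0,"wx": 0,"wy": 0,"wz": 0},{"tx": 0,"ty": 0,"tz": 0,"wx": 0,"wy": 0,"wz": 0},{"tx": 0,"ty": 0,"tz": 0,"wx": 0,"wy": 0,"wz": 0},{"tx": 0,"ty": 0,"tz": 0,"wx": 0,"wy": 0,"wz": 0},{"tx": 0,"ty": 0,"tz": 0,"wx": 0,"wy": 0,"wz": 0},{"tx": 0,"ty": 0,"tz": 0,"wx": 0,"wy": 0,"wz": 0},{"tx": 0,"ty": 0,"tz": 0,"wx": 0,"wy": 0,"wz": 0},{"tx": 0,"ty": 0,"tz": 0,"wx": 0,"wy": 0,"wz": 0}], "gripper": 0, "force": 20}}

```text
time_s: 9.3
ee_pos: [588.3, 154.2, 38.6]
ee_rot: [180.0, -0.0, 93.4]
force: [-1.6, -0.8, 5.6]
gripper_width: 31.2
gripper_force: 20.0
```

```bash
python3 -c "
from h import *
go(-75,0,38)"
```

```text
at rail [58.2 -2.5] [588.3 154.2  38.6] shift cm [-13.32  -0.21   0.05] turn [ 0.001 -0.    -0.003] t 9.3
```

{"fn": "move_arm", "kwargs": {"plan": [{"tx": 0,"ty": -0.1,"tz": -0.2,"wx": 0,"wy": 0,"wz": 0},{"tx": -1,"ty": 0,"tz": 0,"wx": 0,"wy": 0,"wz": 0},{"tx": -1.2,"ty": 0,"tz": 0,"wx": 0,"wy": 0,"wz": 0},{"tx": -1.2,"ty": 0,"tz": 0,"wx": 0,"wy": 0,"wz": 0},{"tx": -1.2,"ty": 0,"tz": 0,"wx": 0,"wy": 0,"wz": 0},{"tx": -1.2,"ty": 0,"tz": 0,"wx": 0,"wy": 0,"wz": 0},{"tx": -1.2,"ty": 0,"tz": 0,"wx": 0,"wy": 0,"wz": 0},{"tx": -1.2,"ty": 0,"tz": 0,"wx": 0,"wy": 0,"wz": 0},{"tx": -1.2,"ty": 0,"tz": 0,"wx": 0,"wy": 0,"wz": 0},{"tx": -1.2,"ty": 0,"tz": 0,"wx": 0,"wy": 0,"wz": 0},{"tx": -1.2,"ty": 0,"tz": 0,"wx": 0,"wy": 0,"wz": 0},{"tx": -1.5,"ty": 0,"tz": 0,"wx": 0,"wy": 0,"wz": 0}]}}

```text
time_s: 10.3
ee_pos: [595.1, 20.4, 40.0]
ee_rot: [180.0, -0.0, 93.5]
force: [0.4, -0.4, -1.3]
gripper_width: 31.5
gripper_force: 20.0
```

{"fn": "move_arm", "kwargs": {"plan": [{"tx": 0,"ty": 0,"tz": 0,"wx": 0,"wy": 0,"wz": 0},{"tx": 0,"ty": 0,"tz": 0,"wx": 0,"wy": 0,"wz": 0},{"tx": 0,"ty": 0,"tz": 0,"wx": 0,"wy": 0,"wz": 0}]}}

```text
time_s: 10.55
ee_pos: [595.0, 21.4, 40.0]
ee_rot: [180.0, -0.0, 93.4]
force: [0.0, -0.6, -1.3]
gripper_width: 31.3
gripper_force: 20.0
```

```bash
python3 -c "
from h import *
go(186,189,150)
f=grab_frame('top'); save(f,'t1.png',(150,150,350,300),4)"
```

```text
at rail [-74.8  -0.8] [595.   21.4  40. ] shift cm [ 26.02 -19.07 -10.99] turn [ 0.    -0.    -0.003] t 10.55
```

View pics/t1.png

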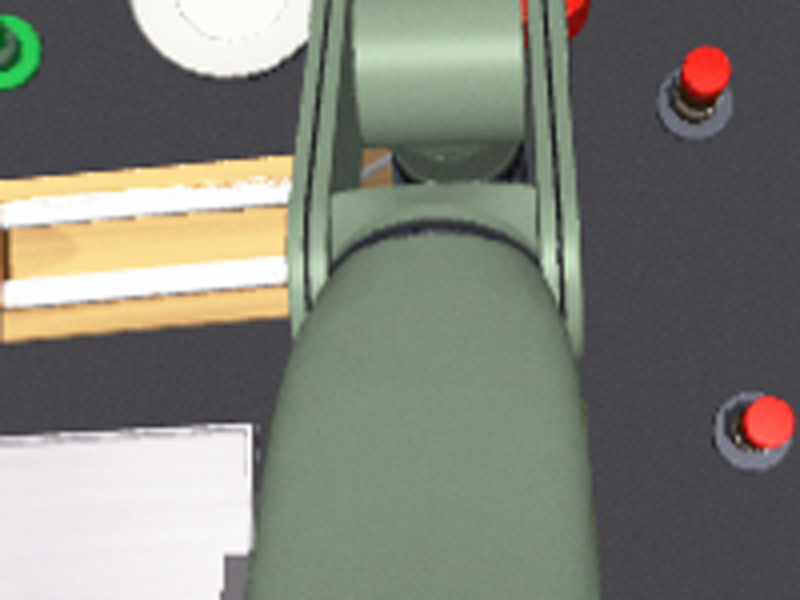

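The arm hides the jar in the top view, but the lane is visibly empty and the finger gap still reads 31 mm, so the empty is held. Next I take it to the tray.

{"fn": "move_arm", "kwargs": {"plan": [{"tx": 0,"ty": 0,"tz": -3.5,"wx": 0,"wy": 0,"wz": 0},{"tx": 0,"ty": 0,"tz": -3.5,"wx": 0,"wy": 0,"wz": 0},{"tx": 0,"ty": 0,"tz": -3,"wx": 0,"wy": 0,"wz": 0},{"tx": 2.9,"ty": -2.1,"tz": 0,"wx": 0,"wy": 0,"wz": 0},{"tx": 2.9,"ty": -2.1,"tz": 0,"wx": 0,"wy": 0,"wz": 0},{"tx": 2.9,"ty": -2.1,"tz": 0,"wx": 0,"wy": 0,"wz": 0},{"tx": 2.9,"ty": -2.1,"tz": 0,"wx": 0,"wy": 0,"wz": 0},{"tx": 2.9,"ty": -2.1,"tz": 0,"wx": 0,"wy": 0,"wz": 0},{"tx": 2.9,"ty": -2.1,"tz": 0,"wx": 0,"wy": 0,"wz": 0},{"tx": 2.9,"ty": -2.1,"tz": 0,"wx": 0,"wy": 0,"wz": 0},{"tx": 2.9,"ty": -2.1,"tz": 0,"wx": 0,"wy": 0,"wz": 0},{"tx": 2.8,"ty": -2.2,"tz": 0,"wx": 0,"wy": 0,"wz": 0}]}}

```text
time_s: 11.6
ee_pos: [388.2, 271.2, 140.2]
ee_rot: [180.0, -0.0, 93.5]
force: [0.7, 0.3, -1.8]
gripper_width: 31.4
gripper_force: 20.0
```

{"fn": "move_arm", "kwargs": {"plan": [{"tx": 0,"ty": 0,"tz": 2.5,"wx": 0,"wy": 0,"wz": 0},{"tx": 0,"ty": 0,"tz": 2.5,"wx": 0,"wy": 0,"wz": 0},{"tx": 0,"ty": 0,"tz": 2,"wx": 0,"wy": 0,"wz": 0},{"tx": 0,"ty": 0,"tz": 1.5,"wx": 0,"wy": 0,"wz": 0},{"tx": 0,"ty": 0,"tz": 1,"wx": 0,"wy": 0,"wz": 0},{"tx": 0,"ty": 0,"tz": 0.4,"wx": 0,"wy": 0,"wz": 0},{"tx": 0,"ty": 0,"tz": 0,"wx": 0,"wy": 0,"wz": 0},{"tx": 0,"ty": 0,"tz": 0,"wx": 0,"wy": 0,"wz": 0},{"tx": 0,"ty": 0,"tz": 0,"wx": 0,"wy": 0,"wz": 0}]}}

```text
time_s: 12.35
ee_pos: [390.3, 270.0, 41.7]
ee_rot: [179.9, -0.1, 93.5]
force: [0.5, -0.4, -1.2]
gripper_width: 31.4
gripper_force: 20.0
```

```bash
python3 -c "
from h import *
go(186,189,35)"
```

```text
at rail [186.1 187.9] [390.3 270.   41.7] shift cm [-0.02 -0.11  0.67] turn [ 0.002 -0.001 -0.003] t 12.35
```

{"fn": "move_arm", "kwargs": {"plan": [{"tx": 0,"ty": 0,"tz": 0.2,"wx": 0,"wy": 0,"wz": 0},{"tx": 0,"ty": 0,"tz": 0.2,"wx": 0,"wy": 0,"wz": 0},{"tx": 0,"ty": 0,"tz": 0.2,"wx": 0,"wy": 0,"wz": 0},{"tx": 0,"ty": 0,"tz": 0,"wx": 0,"wy": 0,"wz": 0},{"tx": 0,"ty": 0,"tz": 0,"wx": 0,"wy": 0,"wz": 0},{"tx": 0,"ty": 0,"tz": 0,"wx": 0,"wy": 0,"wz": 0}]}}

```text
time_s: 12.85
ee_pos: [389.8, 269.4, 35.0]
ee_rot: [180.0, -0.0, 93.4]
force: [0.4, -0.2, -1.8]
gripper_width: 31.8
gripper_force: 20.0
```

{"fn": "move_arm", "kwargs": {"plan": [{"tx": 0,"ty": 0,"tz": 0,"wx": 0,"wy": 0,"wz": 0},{"tx": 0,"ty": 0,"tz": 0,"wx": 0,"wy": 0,"wz": 0},{"tx": 0,"ty": 0,"tz": 0,"wx": 0,"wy": 0,"wz": 0},{"tx": 0,"ty": 0,"tz": 0,"wx": 0,"wy": 0,"wz": 0},{"tx": 0,"ty": 0,"tz": 0,"wx": 0,"wy": 0,"wz": 0},{"tx": 0,"ty": 0,"tz": -3.5,"wx": 0,"wy": 0,"wz": 0},{"tx": 0,"ty": 0,"tz": -3.5,"wx": 0,"wy": 0,"wz": 0},{"tx": 0,"ty": 0,"tz": -3.5,"wx": 0,"wy": 0,"wz": 0},{"tx": 0,"ty": 0,"tz": 0,"wx": 0,"wy": 0,"wz": 0}], "gripper": 6}}

```text
time_s: 13.6
ee_pos: [393.5, 271.9, 146.3]
ee_rot: [179.3, -0.4, 93.4]
force: [0.3, 0.4, 0.5]
gripper_width: 59.9
gripper_force: 0.0
```

```bash
cat >> h.py <<'E'
def fresh():
    for n in("top","scene"):
        f=grab_frame(n)
        for a,b,c in blobs(f,"red"):
            p=onz(f,*c,83 if n=="top" else 79)[:2]
            if a<200 and 380<p[0]<720 and p[1]<0: print(n,a,p.round(1),"rail",w2r(p).round(1))
E
python3 -c "
from h import *
fresh(); go(-254,157,140); f=grab_frame('scene'); save(f,'s2.png',(150,130,420,290),2.9)"
```

```text
top 126 [ 672.6 -137.7] rail [-238.4  -68.2]
top 121 [ 468.3 -257.6] rail [-345.3  143.2]
top 86 [ 447.1 -167.1] rail [-253.6  158.7]
scene 86 [553.8 -11.1] rail [-104.7   42.4]
scene 45 [ 452.6 -167.9] rail [-254.8  153.2]
scene 50 [ 476.7 -258.8] rail [-347.   134.9]
scene 54 [ 681.5 -140.3] rail [-241.7  -77. ]
at rail [186.  187.7] [390.5 269.9 141.3] shift cm [-44.     3.19   0.06] turn [ 0.003 -0.002 -0.003] t 13.7
```

View pics/s2.png

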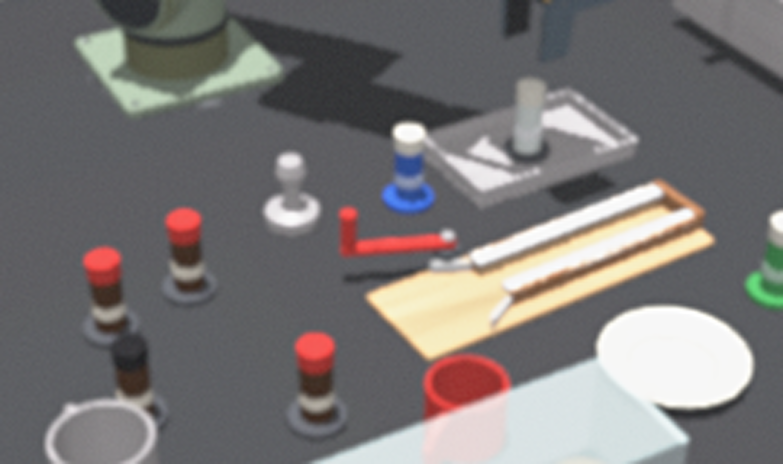

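The empty stands upright in the tray at crop (528,120), the lane is clear, and the three fresh jars are where they were. Now fetching F2.

{"fn": "move_arm", "kwargs": {"plan": [{"tx": -3.6,"ty": 0.3,"tz": 0,"wx": 0,"wy": 0,"wz": 0},{"tx": -3.6,"ty": 0.3,"tz": 0,"wx": 0,"wy": 0,"wz": 0},{"tx": -3.7,"ty": 0.3,"tz": 0,"wx": 0,"wy": 0,"wz": 0},{"tx": -3.7,"ty": 0.3,"tz": 0,"wx": 0,"wy": 0,"wz": 0},{"tx": -3.7,"ty": 0.3,"tz": 0,"wx": 0,"wy": 0,"wz": 0},{"tx": -3.7,"ty": 0.3,"tz": 0,"wx": 0,"wy": 0,"wz": 0},{"tx": -3.7,"ty": 0.3,"tz": 0,"wx": 0,"wy": 0,"wz": 0},{"tx": -3.7,"ty": 0.3,"tz": 0,"wx": 0,"wy": 0,"wz": 0},{"tx": -3.7,"ty": 0.3,"tz": 0,"wx": 0,"wy": 0,"wz": 0},{"tx": -3.7,"ty": 0.3,"tz": 0,"wx": 0,"wy": 0,"wz": 0},{"tx": -3.6,"ty": 0.1,"tz": 0,"wx": 0,"wy": 0,"wz": 0},{"tx": -3.6,"ty": 0.1,"tz": 0,"wx": 0,"wy": 0,"wz": 0}]}}

```text
time_s: 14.75
ee_pos: [446.7, -169.3, 138.0]
ee_rot: [-179.8, -0.1, 93.4]
force: [0.7, 0.4, 0.2]
gripper_width: 59.9
gripper_force: 0.0
```

{"fn": "move_arm", "kwargs": {"plan": [{"tx": 0,"ty": 0,"tz": 0,"wx": 0,"wy": 0,"wz": 0},{"tx": 0,"ty": 0,"tz": 0,"wx": 0,"wy": 0,"wz": 0},{"tx": 0,"ty": 0,"tz": 0,"wx": 0,"wy": 0,"wz": 0}]}}

```text
time_s: 15.0
ee_pos: [446.9, -167.1, 138.4]
ee_rot: [-179.8, -0.1, 93.4]
force: [-0.1, 0.4, 0.2]
gripper_width: 60.0
gripper_force: 0.0
```

```bash
python3 -c "
from h import *
fresh(); go(-254,156.5,29)"
```

```text
top 123 [ 673.  -137.7] rail [-238.5  -68.6]
scene 66 [ 447.  -166.5] rail [-253.1  158.7]
scene 87 [553.7 -10.8] rail [-104.4   42.4]
scene 51 [ 476.8 -258.6] rail [-346.8  134.7]
scene 52 [ 682.  -140.9] rail [-242.3  -77.4]
at rail [-253.   158.3] [ 447.4 -166.4  139.1] shift cm [-0.12  0.2  11.01] turn [-0.002 -0.001 -0.001] t 15.1
```

{"fn": "move_arm", "kwargs": {"plan": [{"tx": 0,"ty": 0.1,"tz": 3,"wx": 0,"wy": 0,"wz": 0},{"tx": 0,"ty": 0,"tz": 3,"wx": 0,"wy": 0,"wz": 0},{"tx": 0,"ty": 0,"tz": 3,"wx": 0,"wy": 0,"wz": 0},{"tx": 0,"ty": 0,"tz": 2,"wx": 0,"wy": 0,"wz": 0},{"tx": 0,"ty": 0,"tz": 0,"wx": 0,"wy": 0,"wz": 0},{"tx": 0,"ty": 0,"tz": 0,"wx": 0,"wy": 0,"wz": 0},{"tx": 0,"ty": 0,"tz": 0,"wx": 0,"wy": 0,"wz": 0}]}}

```text
time_s: 15.68
ee_pos: [450.1, -167.4, 31.0]
ee_rot: [179.9, 0.0, 93.5]
force: [0.2, 0.6, 0.3]
gripper_width: 60.1
gripper_force: 0.0
```

{"fn": "move_arm", "kwargs": {"plan": [{"tx": 0,"ty": 0,"tz": 0,"wx": 0,"wy": 0,"wz": 0},{"tx": 0,"ty": 0,"tz": 0,"wx": 0,"wy": 0,"wz": 0},{"tx": 0,"ty": 0,"tz": 0,"wx": 0,"wy": 0,"wz": 0},{"tx": 0,"ty": 0,"tz": 0,"wx": 0,"wy": 0,"wz": 0},{"tx": 0,"ty": 0,"tz": 0,"wx": 0,"wy": 0,"wz": 0},{"tx": 0,"ty": 0,"tz": 0,"wx": 0,"wy": 0,"wz": 0},{"tx": 0,"ty": 0,"tz": 0,"wx": 0,"wy": 0,"wz": 0},{"tx": 0,"ty": 0,"tz": 0,"wx": 0,"wy": 0,"wz": 0}], "gripper": 0}}

```text
time_s: 16.35
ee_pos: [449.0, -167.9, 30.3]
ee_rot: [-180.0, -0.0, 93.4]
force: [-2.2, 1.1, 5.9]
gripper_width: 31.5
gripper_force: 19.9
```

{"fn": "move_arm", "kwargs": {"plan": [{"tx": 0,"ty": 0,"tz": -3,"wx": 0,"wy": 0,"wz": 0},{"tx": 0,"ty": 0,"tz": -3,"wx": 0,"wy": 0,"wz": 0},{"tx": 0,"ty": 0,"tz": -3,"wx": 0,"wy": 0,"wz": 0},{"tx": 0,"ty": 0,"tz": -2.5,"wx": 0,"wy": 0,"wz": 0},{"tx": 0,"ty": 0,"tz": 0,"wx": 0,"wy": 0,"wz": 0},{"tx": 0,"ty": 0,"tz": 0,"wx": 0,"wy": 0,"wz": 0}]}}

```text
time_s: 16.85
ee_pos: [449.9, -168.0, 145.6]
ee_rot: [179.8, 0.1, 93.4]
force: [-0.6, 0.0, -2.7]
gripper_width: 31.5
gripper_force: 20.0
```

```bash
python3 -c "
from h import *
fresh(); go(-75,0,145)"
```

```text
top 123 [ 673.  -137.7] rail [-238.5  -68.6]
scene 92 [554.4 -11. ] rail [-104.6   41.7]
scene 49 [ 476.4 -258.1] rail [-346.3  135.1]
scene 55 [ 682.  -140.5] rail [-241.8  -77.5]
at rail [-254.   157.6] [ 448.1 -167.4  143.5] shift cm [17.95 15.71 -0.16] turn [-0.002 -0.001 -0.003] t 16.95
```

{"fn": "move_arm", "kwargs": {"plan": [{"tx": 2.6,"ty": 2.2,"tz": 0,"wx": 0,"wy": 0,"wz": 0},{"tx": 2.6,"ty": 2.2,"tz": 0,"wx": 0,"wy": 0,"wz": 0},{"tx": 2.6,"ty": 2.2,"tz": 0,"wx": 0,"wy": 0,"wz": 0},{"tx": 2.6,"ty": 2.3,"tz": 0,"wx": 0,"wy": 0,"wz": 0},{"tx": 2.6,"ty": 2.3,"tz": 0,"wx": 0,"wy": 0,"wz": 0},{"tx": 2.5,"ty": 2.3,"tz": 0,"wx": 0,"wy": 0,"wz": 0},{"tx": 2.4,"ty": 2.2,"tz": 0,"wx": 0,"wy": 0,"wz": 0},{"tx": 0,"ty": 0,"tz": 3,"wx": 0,"wy": 0,"wz": 0},{"tx": 0,"ty": 0,"tz": 3,"wx": 0,"wy": 0,"wz": 0},{"tx": 0,"ty": 0,"tz": 3,"wx": 0,"wy": 0,"wz": 0},{"tx": 0,"ty": 0,"tz": 0,"wx": 0,"wy": 0,"wz": 0},{"tx": 0,"ty": 0,"tz": 0,"wx": 0,"wy": 0,"wz": 0}]}}

```text
time_s: 17.95
ee_pos: [592.9, 20.3, 52.0]
ee_rot: [-179.6, -0.0, 93.4]
force: [1.1, 0.5, -1.0]
gripper_width: 31.5
gripper_force: 20.0
```

{"fn": "move_arm", "kwargs": {"plan": [{"tx": 0,"ty": 0,"tz": 0,"wx": 0,"wy": 0,"wz": 0},{"tx": 0,"ty": 0,"tz": 0,"wx": 0,"wy": 0,"wz": 0},{"tx": 0,"ty": 0,"tz": 0,"wx": 0,"wy": 0,"wz": 0}]}}

```text
time_s: 18.2
ee_pos: [596.3, 20.1, 56.8]
ee_rot: [179.8, 0.0, 93.4]
force: [-0.5, 0.1, -0.6]
gripper_width: 31.1
gripper_force: 20.0
```

```bash
python3 -c "
from h import *
go(-75,0,40.5)"
```

```text
at rail [-76.2  -2.1] [596.3  20.1  56.8] shift cm [ 0.11 -0.21  1.63] turn [ 0.004  0.    -0.003] t 18.2
```

{"fn": "move_arm", "kwargs": {"plan": [{"tx": 0.1,"ty": 0,"tz": 0.5,"wx": 0,"wy": 0,"wz": 0},{"tx": 0,"ty": 0,"tz": 0.5,"wx": 0,"wy": 0,"wz": 0},{"tx": 0,"ty": 0,"tz": 0.4,"wx": 0,"wy": 0,"wz": 0},{"tx": 0,"ty": 0,"tz": 0,"wx": 0,"wy": 0,"wz": 0},{"tx": 0,"ty": 0,"tz": 0,"wx": 0,"wy": 0,"wz": 0},{"tx": 0,"ty": 0,"tz": 0,"wx": 0,"wy": 0,"wz": 0},{"tx": 0,"ty": 0,"tz": 0,"wx": 0,"wy": 0,"wz": 0}]}}

```text
time_s: 18.78
ee_pos: [595.2, 21.3, 41.1]
ee_rot: [180.0, -0.0, 93.4]
force: [-0.6, -0.4, -2.0]
gripper_width: 31.3
gripper_force: 20.0
```

```bash
python3 -c "
from h import *
go(-75,-0.7,40.5)"
```

```text
at rail [-74.9  -1. ] [595.2  21.3  41.1] shift cm [-0.01 -0.03  0.06] turn [ 0.    -0.    -0.003] t 18.7833
```

{"fn": "move_arm", "kwargs": {"plan": [{"tx": 0.8,"ty": 0,"tz": 0,"wx": 0,"wy": 0,"wz": 0},{"tx": 1,"ty": 0,"tz": 0,"wx": 0,"wy": 0,"wz": 0},{"tx": 1,"ty": 0,"tz": 0,"wx": 0,"wy": 0,"wz": 0},{"tx": 1,"ty": 0,"tz": 0,"wx": 0,"wy": 0,"wz": 0},{"tx": 1,"ty": 0,"tz": 0,"wx": 0,"wy": 0,"wz": 0},{"tx": 1,"ty": 0,"tz": 0,"wx": 0,"wy": 0,"wz": 0},{"tx": 1,"ty": 0,"tz": 0,"wx": 0,"wy": 0,"wz": 0},{"tx": 1,"ty": 0,"tz": 0,"wx": 0,"wy": 0,"wz": 0},{"tx": 1,"ty": 0,"tz": 0,"wx": 0,"wy": 0,"wz": 0},{"tx": 1,"ty": 0,"tz": 0,"wx": 0,"wy": 0,"wz": 0},{"tx": 1,"ty": 0,"tz": 0,"wx": 0,"wy": 0,"wz": 0},{"tx": 0,"ty": 0,"tz": 0,"wx": 0,"wy": 0,"wz": 0}]}}

```text
time_s: 19.78
ee_pos: [588.5, 131.1, 41.0]
ee_rot: [180.0, -0.0, 93.5]
force: [0.3, 0.4, -1.0]
gripper_width: 31.8
gripper_force: 20.0
```

```bash
python3 -c "
from h import *
go(200,-0.7,40.5); print(env.state()['force'])"
```

```text
at rail [35.1 -1.2] [588.5 131.1  41. ] shift cm [16.49 -0.07  0.06] turn [ 0.    -0.001 -0.001] t 19.7833
[ 0.32879231  0.37021972 -1.0021001 ]
```

{"fn": "move_arm", "kwargs": {"plan": [{"tx": 1.5,"ty": 0,"tz": 0,"wx": 0,"wy": 0,"wz": 0},{"tx": 1.5,"ty": 0,"tz": 0,"wx": 0,"wy": 0,"wz": 0},{"tx": 1.5,"ty": 0,"tz": 0,"wx": 0,"wy": 0,"wz": 0},{"tx": 1.5,"ty": 0,"tz": 0,"wx": 0,"wy": 0,"wz": 0},{"tx": 1.5,"ty": 0,"tz": 0,"wx": 0,"wy": 0,"wz": 0},{"tx": 1.5,"ty": 0,"tz": 0,"wx": 0,"wy": 0,"wz": 0},{"tx": 1.5,"ty": 0,"tz": 0,"wx": 0,"wy": 0,"wz": 0},{"tx": 1.5,"ty": 0,"tz": 0,"wx": 0,"wy": 0,"wz": 0},{"tx": 1.5,"ty": 0,"tz": 0,"wx": 0,"wy": 0,"wz": 0},{"tx": 1.5,"ty": 0,"tz": 0,"wx": 0,"wy": 0,"wz": 0},{"tx": 1,"ty": 0,"tz": 0,"wx": 0,"wy": 0,"wz": 0},{"tx": 0.5,"ty": 0,"tz": 0,"wx": 0,"wy": 0,"wz": 0}]}}

```text
time_s: 20.78
ee_pos: [578.6, 295.7, 40.9]
ee_rot: [180.0, -0.0, 93.5]
force: [0.3, 0.6, -2.1]
gripper_width: 31.6
gripper_force: 20.0
```

{"fn": "move_arm", "kwargs": {"plan": [{"tx": 0,"ty": 0,"tz": 0.1,"wx": 0,"wy": 0,"wz": 0},{"tx": 0,"ty": 0,"tz": 0.1,"wx": 0,"wy": 0,"wz": 0},{"tx": 0,"ty": 0,"tz": 0,"wx": 0,"wy": 0,"wz": 0},{"tx": 0,"ty": 0,"tz": 0,"wx": 0,"wy": 0,"wz": 0},{"tx": 0,"ty": 0,"tz": 0,"wx": 0,"wy": 0,"wz": 0}]}}

```text
time_s: 21.2
ee_pos: [578.8, 293.1, 39.0]
ee_rot: [-180.0, 0.0, 93.4]
force: [-0.4, -0.7, -0.8]
gripper_width: 31.3
gripper_force: 20.0
```

{"fn": "move_arm", "kwargs": {"plan": [{"tx": 0,"ty": 0,"tz": 0,"wx": 0,"wy": 0,"wz": 0},{"tx": 0,"ty": 0,"tz": 0,"wx": 0,"wy": 0,"wz": 0},{"tx": 0,"ty": 0,"tz": 0,"wx": 0,"wy": 0,"wz": 0},{"tx": 0,"ty": 0,"tz": 0,"wx": 0,"wy": 0,"wz": 0},{"tx": 0,"ty": 0,"tz": 0,"wx": 0,"wy": 0,"wz": 0},{"tx": 0,"ty": 0,"tz": -3,"wx": 0,"wy": 0,"wz": 0},{"tx": 0,"ty": 0,"tz": -3.5,"wx": 0,"wy": 0,"wz": 0},{"tx": 0,"ty": 0,"tz": -3.5,"wx": 0,"wy": 0,"wz": 0},{"tx": 0,"ty": 0,"tz": 0,"wx": 0,"wy": 0,"wz": 0},{"tx": 0,"ty": 0,"tz": 0,"wx": 0,"wy": 0,"wz": 0}], "gripper": 6}}

```text
time_s: 22.03
ee_pos: [580.0, 294.5, 141.8]
ee_rot: [179.7, -0.1, 93.4]
force: [-0.8, -0.6, -1.6]
gripper_width: 59.8
gripper_force: 0.0
```

```bash
python3 -c "
from h import *
fresh(); go(-346,139,140)
f=grab_frame('scene')
for a,b,c in blobs(f,'red'):
  p=onz(f,*c,87)[:2]
  if 500<p[0]<650 and p[1]>0: print(a,w2r(p))"
```

```text
top 125 [ 672.7 -137.7] rail [-238.5  -68.4]
top 122 [ 468.1 -257.7] rail [-345.4  143.3]
scene 92 [553.9 -11. ] rail [-104.6   42.2]
scene 49 [ 476.1 -258.5] rail [-346.7  135.4]
scene 57 [ 682.4 -140.6] rail [-242.   -77.9]
at rail [197.8  -1. ] [578.  293.5 138.2] shift cm [-54.42 -13.85  -0.13] turn [-0.001  0.    -0.003] t 22.1333
54 [198.37548637  -4.60192039]
```

{"fn": "move_arm", "kwargs": {"plan": [{"tx": -3.9,"ty": -1,"tz": 0,"wx": 0,"wy": 0,"wz": 0},{"tx": -3.9,"ty": -1,"tz": 0,"wx": 0,"wy": 0,"wz": 0},{"tx": -3.9,"ty": -1,"tz": 0,"wx": 0,"wy": 0,"wz": 0},{"tx": -3.9,"ty": -1,"tz": 0,"wx": 0,"wy": 0,"wz": 0},{"tx": -3.9,"ty": -1,"tz": 0,"wx": 0,"wy": 0,"wz": 0},{"tx": -3.9,"ty": -1,"tz": 0,"wx": 0,"wy": 0,"wz": 0},{"tx": -3.9,"ty": -1,"tz": 0,"wx": 0,"wy": 0,"wz": 0},{"tx": -3.9,"ty": -1,"tz": 0,"wx": 0,"wy": 0,"wz": 0},{"tx": -3.9,"ty": -1,"tz": 0,"wx": 0,"wy": 0,"wz": 0},{"tx": -3.9,"ty": -1,"tz": 0,"wx": 0,"wy": 0,"wz": 0},{"tx": -3.9,"ty": -1,"tz": 0,"wx": 0,"wy": 0,"wz": 0},{"tx": -3.9,"ty": -1,"tz": 0,"wx": 0,"wy": 0,"wz": 0}]}}

```text
time_s: 23.18
ee_pos: [485.3, -182.0, 137.4]
ee_rot: [-179.8, -0.1, 93.4]
force: [1.3, 0.8, 0.4]
gripper_width: 59.7
gripper_force: 0.0
```

{"fn": "move_arm", "kwargs": {"plan": [{"tx": -3.9,"ty": -1,"tz": 0,"wx": 0,"wy": 0,"wz": 0},{"tx": -3.7,"ty": -0.9,"tz": 0,"wx": 0,"wy": 0,"wz": 0},{"tx": 0,"ty": 0,"tz": 0,"wx": 0,"wy": 0,"wz": 0},{"tx": 0,"ty": 0,"tz": 0,"wx": 0,"wy": 0,"wz": 0},{"tx": 0,"ty": 0,"tz": 0,"wx": 0,"wy": 0,"wz": 0},{"tx": 0,"ty": 0,"tz": 0,"wx": 0,"wy": 0,"wz": 0}]}}

```text
time_s: 23.68
ee_pos: [472.3, -256.2, 138.1]
ee_rot: [-179.9, -0.1, 93.5]
force: [-0.6, -1.1, -0.5]
gripper_width: 60.0
gripper_force: 0.0
```

```bash
python3 -c "
from h import *
fresh(); go(-346,139,29)"
```

```text
top 123 [ 673.  -137.7] rail [-238.5  -68.6]
top 58 [ 468.7 -250.8] rail [-338.6  142.3]
scene 88 [554.  -11.6] rail [-105.2   42.2]
scene 72 [ 470.9 -257.4] rail [-345.3  140.6]
scene 55 [ 682.7 -140.9] rail [-242.3  -78.1]
at rail [-344.1  138.7] [ 472.7 -256.1  138.6] shift cm [-0.2  -0.02 10.96] turn [-0.001 -0.001 -0.001] t 23.7833
```

{"fn": "move_arm", "kwargs": {"plan": [{"tx": -0.1,"ty": 0,"tz": 3,"wx": 0,"wy": 0,"wz": 0},{"tx": 0,"ty": 0,"tz": 3,"wx": 0,"wy": 0,"wz": 0},{"tx": 0,"ty": 0,"tz": 3,"wx": 0,"wy": 0,"wz": 0},{"tx": 0,"ty": 0,"tz": 1.9,"wx": 0,"wy": 0,"wz": 0},{"tx": 0,"ty": 0,"tz": 0,"wx": 0,"wy": 0,"wz": 0},{"tx": 0,"ty": 0,"tz": 0,"wx": 0,"wy": 0,"wz": 0},{"tx": 0,"ty": 0,"tz": 0,"wx": 0,"wy": 0,"wz": 0}]}}

```text
time_s: 24.37
ee_pos: [473.8, -258.5, 31.2]
ee_rot: [179.9, 0.1, 93.5]
force: [0.1, 0.2, -0.3]
gripper_width: 60.0
gripper_force: 0.0
```

{"fn": "move_arm", "kwargs": {"plan": [{"tx": 0,"ty": 0,"tz": 0,"wx": 0,"wy": 0,"wz": 0},{"tx": 0,"ty": 0,"tz": 0,"wx": 0,"wy": 0,"wz": 0},{"tx": 0,"ty": 0,"tz": 0,"wx": 0,"wy": 0,"wz": 0},{"tx": 0,"ty": 0,"tz": 0,"wx": 0,"wy": 0,"wz": 0},{"tx": 0,"ty": 0,"tz": 0,"wx": 0,"wy": 0,"wz": 0},{"tx": 0,"ty": 0,"tz": 0,"wx": 0,"wy": 0,"wz": 0},{"tx": 0,"ty": 0,"tz": 0,"wx": 0,"wy": 0,"wz": 0},{"tx": 0,"ty": 0,"tz": 0,"wx": 0,"wy": 0,"wz": 0}], "gripper": 0}}

```text
time_s: 25.03
ee_pos: [472.5, -258.6, 30.3]
ee_rot: [-180.0, 0.0, 93.4]
force: [-2.3, 0.4, 5.4]
gripper_width: 31.6
gripper_force: 19.9
```

{"fn": "move_arm", "kwargs": {"plan": [{"tx": 0,"ty": 0,"tz": -3,"wx": 0,"wy": 0,"wz": 0},{"tx": 0,"ty": 0,"tz": -3,"wx": 0,"wy": 0,"wz": 0},{"tx": 0,"ty": 0,"tz": -3,"wx": 0,"wy": 0,"wz": 0},{"tx": 0,"ty": 0,"tz": -2.5,"wx": 0,"wy": 0,"wz": 0},{"tx": 0,"ty": 0,"tz": 0,"wx": 0,"wy": 0,"wz": 0},{"tx": 0,"ty": 0,"tz": 0,"wx": 0,"wy": 0,"wz": 0}]}}

```text
time_s: 25.53
ee_pos: [473.3, -258.9, 145.6]
ee_rot: [179.9, 0.1, 93.4]
force: [0.4, 0.8, -2.1]
gripper_width: 31.6
gripper_force: 20.0
```

```bash
python3 -c "
from h import *
fresh(); go(-75,-.8,145)"
```

```text
top 124 [ 672.8 -137.7] rail [-238.5  -68.5]
scene 87 [553.8 -11.1] rail [-104.7   42.4]
scene 54 [ 682.  -140.4] rail [-241.8  -77.5]
at rail [-345.9  139.8] [ 471.7 -258.   143.3] shift cm [27.13 13.98 -0.16] turn [-0.002 -0.002 -0.003] t 25.6333
```

{"fn": "move_arm", "kwargs": {"plan": [{"tx": 3.4,"ty": 1.7,"tz": 0,"wx": 0,"wy": 0,"wz": 0},{"tx": 3.4,"ty": 1.7,"tz": 0,"wx": 0,"wy": 0,"wz": 0},{"tx": 3.4,"ty": 1.7,"tz": 0,"wx": 0,"wy": 0,"wz": 0},{"tx": 3.4,"ty": 1.7,"tz": 0,"wx": 0,"wy": 0,"wz": 0},{"tx": 3.4,"ty": 1.7,"tz": 0,"wx": 0,"wy": 0,"wz": 0},{"tx": 3.4,"ty": 1.8,"tz": 0,"wx": 0,"wy": 0,"wz": 0},{"tx": 3.4,"ty": 1.8,"tz": 0,"wx": 0,"wy": 0,"wz": 0},{"tx": 3.3,"ty": 1.8,"tz": 0,"wx": 0,"wy": 0,"wz": 0},{"tx": 0,"ty": 0,"tz": 3,"wx": 0,"wy": 0,"wz": 0},{"tx": 0,"ty": 0,"tz": 3,"wx": 0,"wy": 0,"wz": 0},{"tx": 0,"ty": 0,"tz": 3,"wx": 0,"wy": 0,"wz": 0},{"tx": 0,"ty": 0,"tz": 0,"wx": 0,"wy": 0,"wz": 0}]}}

```text
time_s: 26.63
ee_pos: [588.9, 20.7, 47.0]
ee_rot: [-179.0, -0.0, 93.5]
force: [-2.1, 0.1, -2.0]
gripper_width: 31.3
gripper_force: 20.0
```

{"fn": "move_arm", "kwargs": {"plan": [{"tx": 0,"ty": 0,"tz": 0,"wx": 0,"wy": 0,"wz": 0},{"tx": 0,"ty": 0,"tz": 0,"wx": 0,"wy": 0,"wz": 0},{"tx": 0,"ty": 0,"tz": 0.7,"wx": 0,"wy": 0,"wz": 0},{"tx": 0,"ty": 0,"tz": 0.7,"wx": 0,"wy": 0,"wz": 0},{"tx": 0,"ty": 0,"tz": 0,"wx": 0,"wy": 0,"wz": 0},{"tx": 0,"ty": 0,"tz": 0,"wx": 0,"wy": 0,"wz": 0},{"tx": 0,"ty": 0,"tz": 0,"wx": 0,"wy": 0,"wz": 0},{"tx": 0,"ty": 0,"tz": 0,"wx": 0,"wy": 0,"wz": 0}]}}

```text
time_s: 27.3
ee_pos: [595.4, 20.3, 41.4]
ee_rot: [179.9, -0.0, 93.4]
force: [0.2, 0.7, -2.0]
gripper_width: 31.5
gripper_force: 20.0
```

```bash
python3 -c "
from h import *
go(-75,-.8,40.5)"
```

```text
at rail [-75.9  -1.2] [595.4  20.3  41.4] shift cm [ 0.09 -0.04  0.09] turn [ 0.001 -0.    -0.003] t 27.3
```

{"fn": "move_arm", "kwargs": {"plan": [{"tx": 0.8,"ty": 0,"tz": 0,"wx": 0,"wy": 0,"wz": 0},{"tx": 1,"ty": 0,"tz": 0,"wx": 0,"wy": 0,"wz": 0},{"tx": 1,"ty": 0,"tz": 0,"wx": 0,"wy": 0,"wz": 0},{"tx": 1,"ty": 0,"tz": 0,"wx": 0,"wy": 0,"wz": 0},{"tx": 1,"ty": 0,"tz": 0,"wx": 0,"wy": 0,"wz": 0},{"tx": 1,"ty": 0,"tz": 0,"wx": 0,"wy": 0,"wz": 0},{"tx": 1,"ty": 0,"tz": 0,"wx": 0,"wy": 0,"wz": 0},{"tx": 1,"ty": 0,"tz": 0,"wx": 0,"wy": 0,"wz": 0},{"tx": 1,"ty": 0,"tz": 0,"wx": 0,"wy": 0,"wz": 0},{"tx": 1,"ty": 0,"tz": 0,"wx": 0,"wy": 0,"wz": 0},{"tx": 1,"ty": 0,"tz": 0,"wx": 0,"wy": 0,"wz": 0},{"tx": 0,"ty": 0,"tz": 0,"wx": 0,"wy": 0,"wz": 0}]}}

```text
time_s: 28.3
ee_pos: [588.6, 130.1, 40.9]
ee_rot: [180.0, -0.0, 93.5]
force: [-0.1, 0.1, -1.8]
gripper_width: 31.3
gripper_force: 20.0
```

Now at x≈34. Sliding 10.4 cm more, then releasing.

{"fn": "move_arm", "kwargs": {"plan": [{"tx": 1.2,"ty": 0,"tz": 0,"wx": 0,"wy": 0,"wz": 0},{"tx": 1.4,"ty": 0,"tz": 0,"wx": 0,"wy": 0,"wz": 0},{"tx": 1.4,"ty": 0,"tz": 0,"wx": 0,"wy": 0,"wz": 0},{"tx": 1.4,"ty": 0,"tz": 0,"wx": 0,"wy": 0,"wz": 0},{"tx": 1.4,"ty": 0,"tz": 0,"wx": 0,"wy": 0,"wz": 0},{"tx": 1.4,"ty": 0,"tz": 0,"wx": 0,"wy": 0,"wz": 0},{"tx": 1.2,"ty": 0,"tz": 0,"wx": 0,"wy": 0,"wz": 0},{"tx": 0.9,"ty": 0,"tz": 0,"wx": 0,"wy": 0,"wz": 0},{"tx": 0,"ty": 0,"tz": 0.1,"wx": 0,"wy": 0,"wz": 0},{"tx": 0,"ty": 0,"tz": 0.1,"wx": 0,"wy": 0,"wz": 0},{"tx": 0,"ty": 0,"tz": 0,"wx": 0,"wy": 0,"wz": 0},{"tx": 0,"ty": 0,"tz": 0,"wx": 0,"wy": 0,"wz": 0}]}}

```text
time_s: 29.3
ee_pos: [582.4, 230.2, 38.9]
ee_rot: [-180.0, 0.0, 93.4]
force: [-0.2, -0.9, -1.1]
gripper_width: 31.4
gripper_force: 20.0
```

{"fn": "move_arm", "kwargs": {"plan": [{"tx": 0,"ty": 0,"tz": 0,"wx": 0,"wy": 0,"wz": 0},{"tx": 0,"ty": 0,"tz": 0,"wx": 0,"wy": 0,"wz": 0},{"tx": 0,"ty": 0,"tz": 0,"wx": 0,"wy": 0,"wz": 0},{"tx": 0,"ty": 0,"tz": 0,"wx": 0,"wy": 0,"wz": 0},{"tx": 0,"ty": 0,"tz": 0,"wx": 0,"wy": 0,"wz": 0},{"tx": 0,"ty": 0,"tz": -3,"wx": 0,"wy": 0,"wz": 0},{"tx": 0,"ty": 0,"tz": -3.5,"wx": 0,"wy": 0,"wz": 0},{"tx": 0,"ty": 0,"tz": -3.5,"wx": 0,"wy": 0,"wz": 0},{"tx": 0,"ty": 0,"tz": 0,"wx": 0,"wy": 0,"wz": 0},{"tx": 0,"ty": 0,"tz": 0,"wx": 0,"wy": 0,"wz": 0}], "gripper": 6}}

```text
time_s: 30.13
ee_pos: [583.9, 231.4, 141.7]
ee_rot: [179.7, -0.1, 93.4]
force: [-0.0, -0.3, -0.5]
gripper_width: 59.9
gripper_force: 0.0
```

```bash
python3 -c "
from h import *
fresh(); go(-240,-73,140)
f=grab_frame('scene')
for a,b,c in blobs(f,'red'):
  p=onz(f,*c,87)[:2]
  if 500<p[0]<650 and p[1]>0: print(a,w2r(p))
save(f,'s3.png',(120,130,420,300),2.6)"
```

```text
top 123 [ 673.  -137.7] rail [-238.5  -68.6]
scene 93 [554.6 -10.6] rail [-104.2   41.5]
scene 53 [ 681.2 -140.3] rail [-241.6  -76.7]
at rail [134.9  -0.7] [581.8 230.6 138.3] shift cm [-37.46   7.33  -0.17] turn [-0.001  0.    -0.003] t 30.2333
58 [198.1589229   -4.64757768]
53 [138.32604049  -3.64467337]
```

View pics/s3.png

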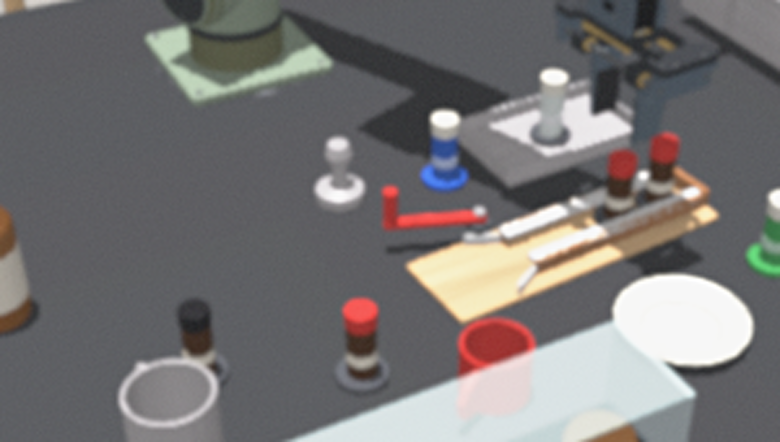

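Two fresh jars stand in the lane at crop (620,180) and (663,165), and the last is at (361,340) near the glass case. I check the clearance to the case first.

```bash
python3 -c "
from h import *
f=grab_frame('top'); g=grab_frame('scene')
for z in (0,60,100,140): print(z,onz(f,256,122,z)[:2].round(),onz(f,435,119,z)[:2].round(),'scene front-top corners',onz(g,155,329,z)[:2].round(),onz(g,343,258,z)[:2].round())"
```

```text
0 [838.  48.] [ 833. -466.] scene front-top corners [ 723. -428.] [721.  93.]
60 [813.  45.] [ 808. -442.] scene front-top corners [ 778. -435.] [776.  50.]
100 [797.  42.] [ 791. -426.] scene front-top corners [ 814. -440.] [813.  21.]
140 [780.  40.] [ 775. -411.] scene front-top corners [ 851. -445.] [849.  -7.]
```

The case front lies at x ≥ 795 and the gripper body reaches 766, so it is clear.

{"fn": "move_arm", "kwargs": {"plan": [{"tx": -3.7,"ty": 0.7,"tz": 0,"wx": 0,"wy": 0,"wz": 0},{"tx": -3.7,"ty": 0.7,"tz": 0,"wx": 0,"wy": 0,"wz": 0},{"tx": -3.7,"ty": 0.7,"tz": 0,"wx": 0,"wy": 0,"wz": 0},{"tx": -3.7,"ty": 0.7,"tz": 0,"wx": 0,"wy": 0,"wz": 0},{"tx": -3.7,"ty": 0.7,"tz": 0,"wx": 0,"wy": 0,"wz": 0},{"tx": -3.8,"ty": 0.7,"tz": 0,"wx": 0,"wy": 0,"wz": 0},{"tx": -3.8,"ty": 0.8,"tz": 0,"wx": 0,"wy": 0,"wz": 0},{"tx": -3.8,"ty": 0.8,"tz": 0,"wx": 0,"wy": 0,"wz": 0},{"tx": -3.8,"ty": 0.8,"tz": 0,"wx": 0,"wy": 0,"wz": 0},{"tx": -3.8,"ty": 0.7,"tz": 0,"wx": 0,"wy": 0,"wz": 0},{"tx": 0,"ty": 0,"tz": 0,"wx": 0,"wy": 0,"wz": 0},{"tx": 0,"ty": 0,"tz": 0,"wx": 0,"wy": 0,"wz": 0}]}}

```text
time_s: 31.38
ee_pos: [677.3, -141.1, 137.1]
ee_rot: [-179.9, -0.1, 93.2]
force: [0.6, 0.3, 0.8]
gripper_width: 59.9
gripper_force: 0.0
```

{"fn": "move_arm", "kwargs": {"plan": [{"tx": 0,"ty": 0,"tz": 0,"wx": 0,"wy": 0,"wz": 0},{"tx": 0,"ty": 0,"tz": 0,"wx": 0,"wy": 0,"wz": 0},{"tx": 0,"ty": 0,"tz": 0,"wx": 0,"wy": 0,"wz": 0}]}}

```text
time_s: 31.63
ee_pos: [677.5, -137.4, 138.8]
ee_rot: [-180.0, -0.0, 93.5]
force: [-0.2, 0.2, -1.2]
gripper_width: 60.0
gripper_force: 0.0
```

```bash
python3 -c "
from h import *
fresh(); go(-240,-72.8,29)"
```

```text
scene 90 [ 674.9 -137.4] rail [-238.3  -70.5]
at rail [-238.7  -73.4] [ 677.7 -137.6  139.1] shift cm [-0.14 -0.06 11.01] turn [-0.    -0.    -0.001] t 31.7333
```

{"fn": "move_arm", "kwargs": {"plan": [{"tx": -0.1,"ty": 0,"tz": 3,"wx": 0,"wy": 0,"wz": 0},{"tx": 0,"ty": 0,"tz": 3,"wx": 0,"wy": 0,"wz": 0},{"tx": 0,"ty": 0,"tz": 3,"wx": 0,"wy": 0,"wz": 0},{"tx": 0,"ty": 0,"tz": 1.9,"wx": 0,"wy": 0,"wz": 0},{"tx": 0,"ty": 0,"tz": 0,"wx": 0,"wy": 0,"wz": 0},{"tx": 0,"ty": 0,"tz": 0,"wx": 0,"wy": 0,"wz": 0},{"tx": 0,"ty": 0,"tz": 0,"wx": 0,"wy": 0,"wz": 0}]}}

```text
time_s: 32.32
ee_pos: [679.1, -139.9, 31.7]
ee_rot: [179.8, 0.0, 93.5]
force: [0.1, 0.1, 0.7]
gripper_width: 60.0
gripper_force: 0.0
```

{"fn": "move_arm", "kwargs": {"plan": [{"tx": 0,"ty": 0,"tz": 0,"wx": 0,"wy": 0,"wz": 0},{"tx": 0,"ty": 0,"tz": 0,"wx": 0,"wy": 0,"wz": 0},{"tx": 0,"ty": 0,"tz": 0,"wx": 0,"wy": 0,"wz": 0},{"tx": 0,"ty": 0,"tz": 0,"wx": 0,"wy": 0,"wz": 0},{"tx": 0,"ty": 0,"tz": 0,"wx": 0,"wy": 0,"wz": 0},{"tx": 0,"ty": 0,"tz": 0,"wx": 0,"wy": 0,"wz": 0},{"tx": 0,"ty": 0,"tz": 0,"wx": 0,"wy": 0,"wz": 0},{"tx": 0,"ty": 0,"tz": 0,"wx": 0,"wy": 0,"wz": 0}], "gripper": 0}}

```text
time_s: 32.98
ee_pos: [677.7, -140.1, 30.5]
ee_rot: [-180.0, 0.0, 93.4]
force: [-3.0, 0.4, 5.0]
gripper_width: 31.4
gripper_force: 19.9
```

{"fn": "move_arm", "kwargs": {"plan": [{"tx": 0,"ty": 0,"tz": -3,"wx": 0,"wy": 0,"wz": 0},{"tx": 0,"ty": 0,"tz": -3,"wx": 0,"wy": 0,"wz": 0},{"tx": 0,"ty": 0,"tz": -3,"wx": 0,"wy": 0,"wz": 0},{"tx": 0,"ty": 0,"tz": 0,"wx": 0,"wy": 0,"wz": 0},{"tx": 0,"ty": 0,"tz": 0,"wx": 0,"wy": 0,"wz": 0},{"tx": 0,"ty": 0,"tz": 0,"wx": 0,"wy": 0,"wz": 0},{"tx": 0,"ty": 0,"tz": 0,"wx": 0,"wy": 0,"wz": 0}]}}

```text
time_s: 33.57
ee_pos: [676.6, -139.7, 117.4]
ee_rot: [-179.8, -0.1, 93.4]
force: [-1.6, 0.0, -2.6]
gripper_width: 31.3
gripper_force: 20.0
```

```bash
python3 -c "
from h import *
go(-75,-.8,120)"
```

```text
at rail [-240.7  -72.1] [ 676.6 -139.7  117.4] shift cm [16.55 -7.18 -0.21] turn [-0.004 -0.001 -0.003] t 33.5667
```

{"fn": "move_arm", "kwargs": {"plan": [{"tx": 3.3,"ty": -1.4,"tz": 0,"wx": 0,"wy": 0,"wz": 0},{"tx": 3.3,"ty": -1.4,"tz": 0,"wx": 0,"wy": 0,"wz": 0},{"tx": 3.3,"ty": -1.4,"tz": 0,"wx": 0,"wy": 0,"wz": 0},{"tx": 3.3,"ty": -1.5,"tz": 0,"wx": 0,"wy": 0,"wz": 0},{"tx": 3.3,"ty": -1.5,"tz": 0,"wx": 0,"wy": 0,"wz": 0},{"tx": 0,"ty": 0,"tz": 0,"wx": 0,"wy": 0,"wz": 0},{"tx": 0,"ty": 0,"tz": 2.5,"wx": 0,"wy": 0,"wz": 0},{"tx": 0,"ty": 0,"tz": 2.5,"wx": 0,"wy": 0,"wz": 0},{"tx": 0,"ty": 0,"tz": 1.5,"wx": 0,"wy": 0,"wz": 0},{"tx": 0,"ty": 0,"tz": 0,"wx": 0,"wy": 0,"wz": 0},{"tx": 0,"ty": 0,"tz": 0,"wx": 0,"wy": 0,"wz": 0},{"tx": 0,"ty": 0,"tz": 0,"wx": 0,"wy": 0,"wz": 0}]}}

```text
time_s: 34.57
ee_pos: [596.7, 20.2, 55.2]
ee_rot: [180.0, -0.0, 93.4]
force: [-0.0, -0.1, -2.0]
gripper_width: 30.9
gripper_force: 20.0
```

{"fn": "move_arm", "kwargs": {"plan": [{"tx": 0,"ty": 0,"tz": 0.4,"wx": 0,"wy": 0,"wz": 0},{"tx": 0,"ty": 0,"tz": 0.3,"wx": 0,"wy": 0,"wz": 0},{"tx": 0,"ty": 0,"tz": 0,"wx": 0,"wy": 0,"wz": 0},{"tx": 0,"ty": 0,"tz": 0,"wx": 0,"wy": 0,"wz": 0},{"tx": 0,"ty": 0,"tz": 0,"wx": 0,"wy": 0,"wz": 0},{"tx": 0,"ty": 0,"tz": 0,"wx": 0,"wy": 0,"wz": 0}]}}

```text
time_s: 35.07
ee_pos: [596.3, 20.3, 48.2]
ee_rot: [180.0, -0.0, 93.4]
force: [-0.2, -0.6, -2.0]
gripper_width: 31.1
gripper_force: 20.0
```

```bash
python3 -c "
from h import *
go(-75,-.9,40.7)"
```

```text
at rail [-76.  -2.] [596.3  20.3  48.2] shift cm [ 0.1  -0.11  0.75] turn [ 0.001 -0.    -0.003] t 35.0667
```

{"fn": "move_arm", "kwargs": {"plan": [{"tx": 0,"ty": -0.1,"tz": 0.4,"wx": 0,"wy": 0,"wz": 0},{"tx": 0,"ty": 0,"tz": 0.3,"wx": 0,"wy": 0,"wz": 0},{"tx": 0,"ty": 0,"tz": 0,"wx": 0,"wy": 0,"wz": 0},{"tx": 0,"ty": 0,"tz": 0,"wx": 0,"wy": 0,"wz": 0},{"tx": 0,"ty": 0,"tz": 0,"wx": 0,"wy": 0,"wz": 0},{"tx": 0,"ty": 0,"tz": 0,"wx": 0,"wy": 0,"wz": 0}]}}

```text
time_s: 35.57
ee_pos: [595.2, 20.3, 41.0]
ee_rot: [180.0, -0.0, 93.4]
force: [-0.2, 0.1, -1.6]
gripper_width: 31.4
gripper_force: 20.0
```

{"fn": "move_arm", "kwargs": {"plan": [{"tx": 0.8,"ty": 0,"tz": 0,"wx": 0,"wy": 0,"wz": 0},{"tx": 1,"ty": 0,"tz": 0,"wx": 0,"wy": 0,"wz": 0},{"tx": 1,"ty": 0,"tz": 0,"wx": 0,"wy": 0,"wz": 0},{"tx": 1,"ty": 0,"tz": 0,"wx": 0,"wy": 0,"wz": 0},{"tx": 1,"ty": 0,"tz": 0,"wx": 0,"wy": 0,"wz": 0},{"tx": 1,"ty": 0,"tz": 0,"wx": 0,"wy": 0,"wz": 0},{"tx": 1,"ty": 0,"tz": 0,"wx": 0,"wy": 0,"wz": 0},{"tx": 1,"ty": 0,"tz": 0,"wx": 0,"wy": 0,"wz": 0},{"tx": 1,"ty": 0,"tz": 0,"wx": 0,"wy": 0,"wz": 0},{"tx": 1,"ty": 0,"tz": 0,"wx": 0,"wy": 0,"wz": 0},{"tx": 1,"ty": 0,"tz": 0,"wx": 0,"wy": 0,"wz": 0},{"tx": 0,"ty": 0,"tz": 0,"wx": 0,"wy": 0,"wz": 0}]}}

```text
time_s: 36.57
ee_pos: [588.6, 130.1, 41.0]
ee_rot: [180.0, -0.0, 93.5]
force: [0.3, -0.3, -2.0]
gripper_width: 31.8
gripper_force: 20.0
```

{"fn": "move_arm", "kwargs": {"plan": [{"tx": 1,"ty": 0,"tz": 0,"wx": 0,"wy": 0,"wz": 0},{"tx": 1,"ty": 0,"tz": 0,"wx": 0,"wy": 0,"wz": 0},{"tx": 1,"ty": 0,"tz": 0,"wx": 0,"wy": 0,"wz": 0},{"tx": 0.8,"ty": 0,"tz": 0,"wx": 0,"wy": 0,"wz": 0},{"tx": 0,"ty": 0,"tz": 0.1,"wx": 0,"wy": 0,"wz": 0},{"tx": 0,"ty": 0,"tz": 0.1,"wx": 0,"wy": 0,"wz": 0},{"tx": 0,"ty": 0,"tz": 0,"wx": 0,"wy": 0,"wz": 0},{"tx": 0,"ty": 0,"tz": 0,"wx": 0,"wy": 0,"wz": 0},{"tx": 0,"ty": 0,"tz": 0,"wx": 0,"wy": 0,"wz": 0}]}}

```text
time_s: 37.32
ee_pos: [586.4, 165.6, 38.9]
ee_rot: [-180.0, 0.0, 93.4]
force: [-0.0, -0.5, -1.3]
gripper_width: 31.5
gripper_force: 20.0
```

{"fn": "move_arm", "kwargs": {"plan": [{"tx": 0,"ty": 0,"tz": 0,"wx": 0,"wy": 0,"wz": 0},{"tx": 0,"ty": 0,"tz": 0,"wx": 0,"wy": 0,"wz": 0},{"tx": 0,"ty": 0,"tz": 0,"wx": 0,"wy": 0,"wz": 0},{"tx": 0,"ty": 0,"tz": 0,"wx": 0,"wy": 0,"wz": 0},{"tx": 0,"ty": 0,"tz": 0,"wx": 0,"wy": 0,"wz": 0},{"tx": 0,"ty": 0,"tz": -3,"wx": 0,"wy": 0,"wz": 0},{"tx": 0,"ty": 0,"tz": -3.5,"wx": 0,"wy": 0,"wz": 0},{"tx": 0,"ty": 0,"tz": -3.5,"wx": 0,"wy": 0,"wz": 0},{"tx": 0,"ty": 0,"tz": 0,"wx": 0,"wy": 0,"wz": 0},{"tx": 0,"ty": 0,"tz": 0,"wx": 0,"wy": 0,"wz": 0}], "gripper": 5}}

```text
time_s: 38.15
ee_pos: [587.8, 166.4, 141.6]
ee_rot: [179.7, -0.1, 93.4]
force: [-0.2, 0.6, -0.8]
gripper_width: 49.7
gripper_force: 0.0
```

```bash
python3 -c "
from h import *
go(-104.9,97.6,130)
f=grab_frame('scene')
for a,b,c in blobs(f,'red'):
  p=onz(f,*c,87)[:2]
  if 450<p[0]<750 and p[1]>-300: print(a,b,w2r(p))
a=np.linspace(2.0,0,25)
P=np.c_[-14-100*np.sin(a),56-100*np.cos(a)]; d=np.diff(P,axis=0)/10
print((d*[1,-1]).round(2).tolist())"
```

```text
at rail [70.4 -2.7] [587.8 166.4 141.6] shift cm [-17.56  -9.99   1.08] turn [ 0.006 -0.001 -0.003] t 38.15
37 [371, 185, 9, 7] [195.12539394  -7.86100187]
62 [356, 189, 8, 10] [137.99843475  -4.27448633]
59 [337, 196, 8, 9] [71.11606806 -4.05675222]
87 [268, 204, 35, 13] [-110.57717969   32.82622165]
[[-0.31, 0.77], [-0.25, 0.79], [-0.18, 0.81], [-0.11, 0.83], [-0.05, 0.83], [0.02, 0.83], [0.09, 0.83], [0.16, 0.82], [0.23, 0.8], [0.3, 0.78], [0.36, 0.75], [0.42, 0.72], [0.48, 0.68], [0.53, 0.64], [0.59, 0.59], [0.63, 0.54], [0.68, 0.49], [0.71, 0.43], [0.75, 0.37], [0.78, 0.31], [0.8, 0.24], [0.82, 0.17], [0.83, 0.1], [0.83, 0.03]]
```

{"fn": "move_arm", "kwargs": {"plan": [{"tx": -2.9,"ty": -1.7,"tz": 0,"wx": 0,"wy": 0,"wz": 0},{"tx": -2.9,"ty": -1.7,"tz": 0,"wx": 0,"wy": 0,"wz": 0},{"tx": -2.9,"ty": -1.7,"tz": 0,"wx": 0,"wy": 0,"wz": 0},{"tx": -2.9,"ty": -1.7,"tz": 0,"wx": 0,"wy": 0,"wz": 0},{"tx": -2.9,"ty": -1.6,"tz": 0,"wx": 0,"wy": 0,"wz": 0},{"tx": -3,"ty": -1.6,"tz": 0,"wx": 0,"wy": 0,"wz": 0},{"tx": 0,"ty": 0,"tz": 0,"wx": 0,"wy": 0,"wz": 0},{"tx": 0,"ty": 0,"tz": 0,"wx": 0,"wy": 0,"wz": 0},{"tx": 0,"ty": 0,"tz": 0,"wx": 0,"wy": 0,"wz": 0},{"tx": 0,"ty": 0,"tz": 0,"wx": 0,"wy": 0,"wz": 0}]}}

```text
time_s: 39.03
ee_pos: [497.2, -13.8, 138.3]
ee_rot: [-180.0, -0.0, 93.5]
force: [0.4, 0.3, -0.0]
gripper_width: 50.0
gripper_force: 0.0
```

```bash
python3 -c "
from h import *
go(-105,98,48)
f=grab_frame('scene')
for a,b,c in blobs(f,'red'):
  if 200<b[0]<300 and 170<c[1]<240:
    m=f['color'][b[1]:b[1]+b[3],b[0]:b[0]+9]; print(b,c, 'knobtop',w2r(onz(f,b[0]+3.5,b[1]+1,79)))"
```

```text
at rail [-103.8   99. ] [497.2 -13.8 138.3] shift cm [-0.12  0.11  9.03] turn [-0.001 -0.001 -0.002] t 39.0333
[268, 203, 29, 15] [277.40229885 212.66666667] knobtop [-101.78422081   91.48865543]
```

{"fn": "move_arm", "kwargs": {"plan": [{"tx": 0,"ty": 0.1,"tz": 3,"wx": 0,"wy": 0,"wz": 0},{"tx": 0,"ty": 0,"tz": 3,"wx": 0,"wy": 0,"wz": 0},{"tx": 0,"ty": 0,"tz": 2.9,"wx": 0,"wy": 0,"wz": 0},{"tx": 0,"ty": 0,"tz": 0,"wx": 0,"wy": 0,"wz": 0},{"tx": 0,"ty": 0,"tz": 0,"wx": 0,"wy": 0,"wz": 0},{"tx": 0,"ty": 0,"tz": 0,"wx": 0,"wy": 0,"wz": 0}]}}

```text
time_s: 39.58
ee_pos: [499.3, -14.1, 51.0]
ee_rot: [179.9, 0.0, 93.5]
force: [-0.3, 0.2, 0.1]
gripper_width: 50.1
gripper_force: 0.0
```

{"fn": "move_arm", "kwargs": {"plan": [{"tx": 0,"ty": 0,"tz": 0,"wx": 0,"wy": 0,"wz": 0},{"tx": 0,"ty": 0,"tz": 0,"wx": 0,"wy": 0,"wz": 0},{"tx": 0,"ty": 0,"tz": 0,"wx": 0,"wy": 0,"wz": 0},{"tx": 0,"ty": 0,"tz": 0,"wx": 0,"wy": 0,"wz": 0},{"tx": 0,"ty": 0,"tz": 0,"wx": 0,"wy": 0,"wz": 0},{"tx": 0,"ty": 0,"tz": 0,"wx": 0,"wy": 0,"wz": 0},{"tx": 0,"ty": 0,"tz": 0,"wx": 0,"wy": 0,"wz": 0},{"tx": 0,"ty": 0,"tz": 0,"wx": 0,"wy": 0,"wz": 0}], "gripper": 0, "force": 15}}

```text
time_s: 40.25
ee_pos: [498.9, -14.6, 50.4]
ee_rot: [179.9, 0.0, 93.4]
force: [1.3, 0.4, 2.2]
gripper_width: 15.2
gripper_force: 15.0
```

```bash
python3 -c "
from h import *
go(-105,98,48)"
```

```text
at rail [-104.7   97.3] [498.9 -14.6  50.4] shift cm [-0.03 -0.07  0.24] turn [ 0.002  0.    -0.003] t 40.25
```

{"fn": "move_arm", "kwargs": {"plan": [{"tx": -0.31,"ty": 0.77,"tz": 0,"wx": 0,"wy": 0,"wz": 0},{"tx": -0.25,"ty": 0.79,"tz": 0,"wx": 0,"wy": 0,"wz": 0},{"tx": -0.18,"ty": 0.81,"tz": 0,"wx": 0,"wy": 0,"wz": 0},{"tx": -0.11,"ty": 0.83,"tz": 0,"wx": 0,"wy": 0,"wz": 0},{"tx": -0.05,"ty": 0.83,"tz": 0,"wx": 0,"wy": 0,"wz": 0},{"tx": 0.02,"ty": 0.83,"tz": 0,"wx": 0,"wy": 0,"wz": 0},{"tx": 0.09,"ty": 0.83,"tz": 0,"wx": 0,"wy": 0,"wz": 0},{"tx": 0.16,"ty": 0.82,"tz": 0,"wx": 0,"wy": 0,"wz": 0},{"tx": 0.23,"ty": 0.8,"tz": 0,"wx": 0,"wy": 0,"wz": 0},{"tx": 0.3,"ty": 0.78,"tz": 0,"wx": 0,"wy": 0,"wz": 0},{"tx": 0.36,"ty": 0.75,"tz": 0,"wx": 0,"wy": 0,"wz": 0},{"tx": 0.42,"ty": 0.72,"tz": 0,"wx": 0,"wy": 0,"wz": 0}]}}

```text
time_s: 41.25
ee_pos: [593.7, -1.5, 49.8]
ee_rot: [-180.0, -0.0, 93.5]
force: [-1.7, -2.1, 3.6]
gripper_width: 15.5
gripper_force: 15.0
```

{"fn": "move_arm", "kwargs": {"plan": [{"tx": 0.48,"ty": 0.68,"tz": 0,"wx": 0,"wy": 0,"wz": 0},{"tx": 0.53,"ty": 0.64,"tz": 0,"wx": 0,"wy": 0,"wz": 0},{"tx": 0.59,"ty": 0.59,"tz": 0,"wx": 0,"wy": 0,"wz": 0},{"tx": 0.63,"ty": 0.54,"tz": 0,"wx": 0,"wy": 0,"wz": 0},{"tx": 0.68,"ty": 0.49,"tz": 0,"wx": 0,"wy": 0,"wz": 0},{"tx": 0.71,"ty": 0.43,"tz": 0,"wx": 0,"wy": 0,"wz": 0},{"tx": 0.75,"ty": 0.37,"tz": 0,"wx": 0,"wy": 0,"wz": 0},{"tx": 0.78,"ty": 0.31,"tz": 0,"wx": 0,"wy": 0,"wz": 0},{"tx": 0.8,"ty": 0.24,"tz": 0,"wx": 0,"wy": 0,"wz": 0},{"tx": 0.82,"ty": 0.17,"tz": 0,"wx": 0,"wy": 0,"wz": 0},{"tx": 0.8,"ty": 0.1,"tz": 0,"wx": 0,"wy": 0,"wz": 0},{"tx": 0.7,"ty": 0.03,"tz": 0,"wx": 0,"wy": 0,"wz": 0}]}}

```text
time_s: 42.25
ee_pos: [634.4, 84.1, 49.9]
ee_rot: [179.9, -0.0, 93.5]
force: [-0.1, -0.5, 0.4]
gripper_width: 15.6
gripper_force: 15.0
```

```bash
python3 -c "
from h import *
go(-14,-44,48); print(env.state()['force'])"
```

```text
at rail [-14.7 -44. ] [634.4  84.1  49.9] shift cm [ 0.07 -0.    0.19] turn [ 0.001 -0.    -0.003] t 42.25
[-0.1054077  -0.54410864  0.40007272]
```

{"fn": "move_arm", "kwargs": {"plan": [{"tx": 0.15,"ty": 0,"tz": 0,"wx": 0,"wy": 0,"wz": 0},{"tx": 0.15,"ty": 0,"tz": 0,"wx": 0,"wy": 0,"wz": 0},{"tx": 0.15,"ty": 0,"tz": 0,"wx": 0,"wy": 0,"wz": 0},{"tx": 0.15,"ty": 0,"tz": 0,"wx": 0,"wy": 0,"wz": 0},{"tx": 0,"ty": 0,"tz": 0,"wx": 0,"wy": 0,"wz": 0},{"tx": 0,"ty": 0,"tz": 0,"wx": 0,"wy": 0,"wz": 0}]}}

```text
time_s: 42.75
ee_pos: [634.1, 89.3, 50.0]
ee_rot: [179.9, -0.0, 93.4]
force: [2.6, -0.9, -0.5]
gripper_width: 15.6
gripper_force: 15.0
```

{"fn": "move_arm", "kwargs": {"plan": [{"tx": 0.15,"ty": 0,"tz": 0,"wx": 0,"wy": 0,"wz": 0},{"tx": 0.15,"ty": 0,"tz": 0,"wx": 0,"wy": 0,"wz": 0},{"tx": 0.15,"ty": 0,"tz": 0,"wx": 0,"wy": 0,"wz": 0}]}}

```text
time_s: 43.0
ee_pos: [634.0, 90.2, 49.9]
ee_rot: [179.9, 0.4, 93.5]
force: [4.6, -14.8, -1.9]
gripper_width: 15.6
gripper_force: 15.0
```

```bash
python3 -c "
from h import *
go(-14,-44,48); print(env.state()['force'])
f=grab_frame('scene'); save(f,'s4.png',(220,150,420,280),4)"
```

```text
at rail [ -8.6 -44. ] [634.   90.2  49.9] shift cm [-0.54 -0.    0.2 ] turn [ 0.001  0.006 -0.001] t 43.0
[  4.57697261 -14.84010814  -1.89665105]
```

View pics/s4.png

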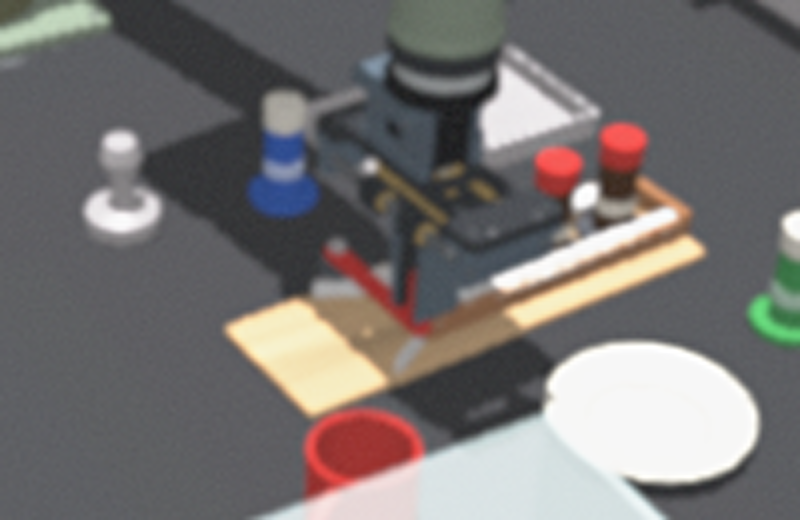

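The lever lies across the mouth against its stop, with 15 N of back force. Now I release and retreat.

{"fn": "move_arm", "kwargs": {"plan": [{"tx": 0,"ty": 0,"tz": 0,"wx": 0,"wy": 0,"wz": 0},{"tx": 0,"ty": 0,"tz": 0,"wx": 0,"wy": 0,"wz": 0},{"tx": 0,"ty": 0,"tz": 0,"wx": 0,"wy": 0,"wz": 0},{"tx": 0,"ty": 0,"tz": 0,"wx": 0,"wy": 0,"wz": 0},{"tx": 0,"ty": 0,"tz": -3,"wx": 0,"wy": 0,"wz": 0},{"tx": 0,"ty": 0,"tz": -4,"wx": 0,"wy": 0,"wz": 0},{"tx": 0,"ty": 0,"tz": -4,"wx": 0,"wy": 0,"wz": 0},{"tx": 0,"ty": 0,"tz": -4,"wx": 0,"wy": 0,"wz": 0},{"tx": 0,"ty": 0,"tz": -3,"wx": 0,"wy": 0,"wz": 0}], "gripper": 5}}

```text
time_s: 43.8
ee_pos: [633.7, 94.4, 233.8]
ee_rot: [179.8, -0.1, 93.5]
force: [0.5, 0.4, 0.0]
gripper_width: 50.4
gripper_force: 0.0
```

{"fn": "move_arm", "kwargs": {"plan": [{"tx": 3,"ty": -2.5,"tz": 0,"wx": 0,"wy": 0,"wz": 0},{"tx": 3,"ty": -2.5,"tz": 0,"wx": 0,"wy": 0,"wz": 0},{"tx": 3,"ty": -2.5,"tz": 0,"wx": 0,"wy": 0,"wz": 0},{"tx": 3,"ty": -2.5,"tz": 0,"wx": 0,"wy": 0,"wz": 0},{"tx": 3,"ty": -2.5,"tz": 0,"wx": 0,"wy": 0,"wz": 0},{"tx": 3,"ty": -2.5,"tz": 0,"wx": 0,"wy": 0,"wz": 0},{"tx": 3,"ty": -2.5,"tz": 0,"wx": 0,"wy": 0,"wz": 0},{"tx": 3,"ty": -2.5,"tz": 0,"wx": 0,"wy": 0,"wz": 0},{"tx": 3,"ty": -2.5,"tz": 0,"wx": 0,"wy": 0,"wz": 0},{"tx": 3,"ty": -2.5,"tz": 0,"wx": 0,"wy": 0,"wz": 0},{"tx": 0,"ty": 0,"tz": 0,"wx": 0,"wy": 0,"wz": 0}]}}

```text
time_s: 44.72
ee_pos: [360.7, 382.5, 230.1]
ee_rot: [-179.8, -0.2, 93.8]
force: [-0.2, 0.2, -0.4]
gripper_width: 49.8
gripper_force: 0.0
```

```bash
python3 -c "
from h import *
f=grab_frame('top'); save(f,'t5.png',sc=1.4); save(f,'t5c.png',(125,170,295,320),4.5)
for a,b,c in blobs(f,'red',10):
  if 140<b[0]<300 and 160<c[1]<240: print(b,c.round(1))
  "
```

```text
[239, 182, 9, 41] [243.7 201.2]
[202, 197, 13, 13] [208.2 202.9]
[176, 200, 13, 12] [182.3 205.2]
[151, 202, 14, 12] [158.1 207.3]
```

View pics/t5.png

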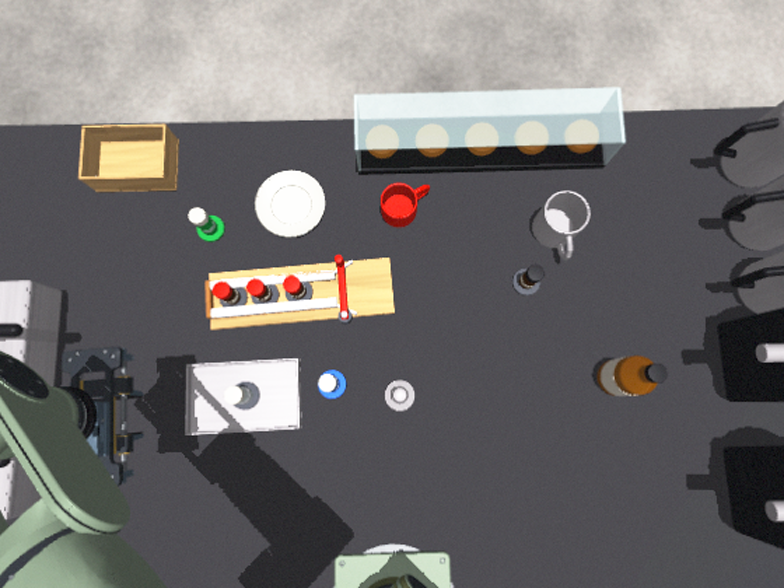

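View pics/t5c.png

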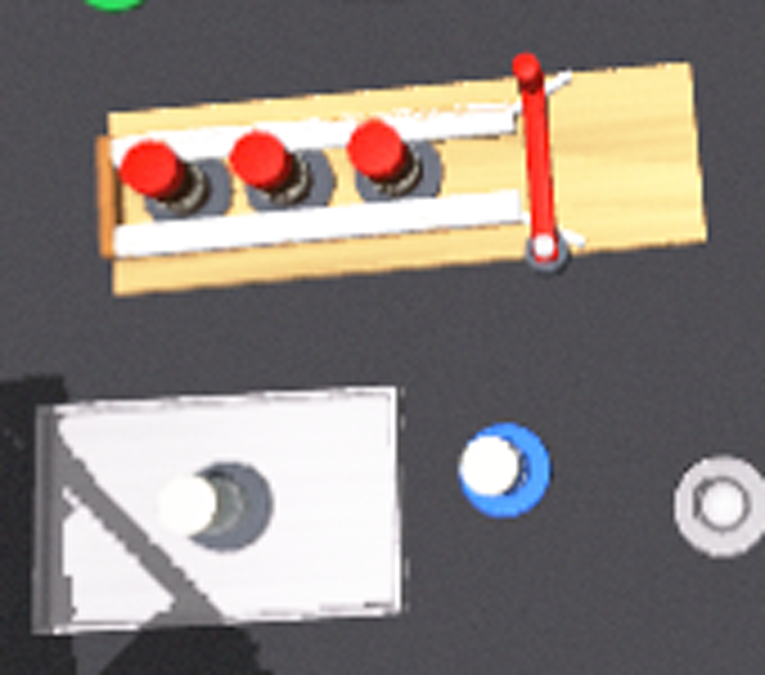

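The three fresh jars are inside the lane, the lever is across the mouth, and the empty is upright in the tray. Everything else is unmoved. I compute the lever angle before handing in.

```bash
python3 -c "
from h import *
f=grab_frame('top'); P=lambda x,y,z:w2r(onz(f,125+(x+.5)/4.5-.5,170+(y+.5)/4.5-.5,z))
d=P(526,66,80)-P(545,247,42); print(d,np.arctan2(-d[0],-d[1]))
d=P(531,100,40)-P(543,240,40); print('bar',d,np.arctan2(-d[0],-d[1]))"
```

```text
[   0.27589889 -100.419289  ] -0.002747462195734698
bar [  0.97324328 -85.12315758] -0.011432856826265443
```

```bash
python3 -c "
from h import *
print(env.job_done())"
```

```text
the job is handed in; nothing more can be done
None
```

The changeover is done and handed in: the one empty jar stands upright in the tray, all three fresh jars are fully inside the rail, and the lever is shut at about 0 rad, with everything else left where it was.

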